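Clear the clamp and lock the transducer

TASK

The clamp lever on the pressure test stand was left open and somebody has left a square steel adaptor on the bar where it lands. Lay the adaptor in the shallow grey tray, without throwing or dropping it, and then swing the lever over, under the manifold tube, until it is fully shut, without slamming it. Do not push against the tube or the seated transducer, and leave the meter, the spare transducer, the dish, the jar and the brass union where they are.

Things in the scene. Friction and masses are not known exactly. Their poses are not given: they have to be found in the camera images.
- stand: Fixed test stand: plate 280 x 280 mm (x -80..200, y -120..160), top 25 mm high. Origin on the table below the lever's hinge; x along the shut lever, roughly away from the robot, y left, z up. Socket block x +-38, y -35..125, top 47. Clevis cheeks at the lever's root x -25..75, y +-20, top 73. Narrow landing bar under the shut lever x 75..160, y +-10, top 43.
- hinge (a point): The lever's hinge axis, 65 mm above the table at the stand's x = y = 0; the axis runs along the stand's y. Its axes are the stand's.
- lever (a joint): Angle of the clamp lever: 0 = shut, lying level along the stand's +x just above the landing bar; grows as it opens upward and back towards the robot (1.57 = upright, 2.2 to 2.6 at the start; stop at 2.75). Stiff (about 0.25 N m): it stays where it is left.
- crossbar (a point): Centre of the black cross-bar at the lever's end, 130 mm from the hinge: a round bar 20 mm thick and 36 mm long along the hinge axis, with flat ends; the lever is a steel rod 10 mm thick. Its x axis points along the lever away from the hinge, y along the hinge axis.
- tube_mid (a point): On the axis of the manifold tube, 50 mm thick, along the stand's y (-105..165 mm), bridging the stand over the shut lever: 140 mm from the hinge along x, axis 225 mm and underside 200 mm above the table. Posts 20 mm thick at y -90 and 140. No room for a vertical gripper over the landing bar; a tool leaning back to the robot by about 30 to 40 degrees passes.
- manifold: The tube, its posts and the digital gauge on it (96 mm across, at the stand's x 115..160, y 140, centre 325 mm above the table). Fixed to the stand, same origin and axes.
- transducer: Pressure transducer seated in the socket block, 35 mm thick, its top 158 mm above the table, 98 mm to the left (stand's +y) of the hinge. Fixed to the stand. Origin at its foot.
- adaptor: Loose steel adaptor: a square body 28 x 28 mm, 44 mm long along its x, with a round stub 18 mm thick and 10 mm long at both ends; 0.2 kg or so. At the start it lies on the landing bar, under the lever's path, x roughly along the bar. Origin: centre of its underside.
- tray: Shallow grey open tray, 180 (x) x 130 (y) x 25 mm high, walls 4 mm, floor 4 mm, fixed on the table left or right of the stand. Origin: centre of its underside.
- meter: Black hand meter 150 x 85 x 35 mm lying flat, on the other side from the tray. Bystander. Origin: centre of its underside.
- spare: Spare transducer standing on the table, 35 mm thick, 111 mm tall. Bystander. Origin at its foot.
- dish: Small black rubber dish, 54 mm across, 18 mm high, on the stand's plate to the right of the lever. Bystander. Origin under its centre.
- jar: Closed glass jar, 70 mm across, 100 mm tall. Bystander. Origin under its centre.
- union: Brass union, 30 x 26 x 24 mm with a stub, on the table left of the stand. Bystander.

How it is judged (in metres and radians):
On the way, in this order (a step that is already met when the one before it is completed fails the run):
1. the adaptor lies still in the tray, let go (x of adaptor in the frame of tray between -0.07 and 0.07 m and y of adaptor in the frame of tray between -0.047 and 0.047 m and z of adaptor in the frame of tray below 0.026 m and linear speed of adaptor below 0.03 m/s and contact force between the fingers and adaptor below 0.2 N), for 0.2 s.
2. the lever is fully shut (within 0.05 rad, 6 mm at the cross-bar) (value of joint lever below 0.05 rad), for 0.2 s.
At the end, for the whole second after the job is handed in: The adaptor lies at rest on the tray's floor, inside its walls and released; the lever is shut to within 0.05 rad of its stop (6 mm at the cross-bar) and stays so, with the robot touching nothing (all of step 1 and value of joint lever below 0.05 rad and velocity of joint lever above -0.05 rad/s).
It fails at once if the lever is slammed: swung shut faster than 2.5 rad/s (velocity of joint lever below -2.5 rad/s).
It fails at once if the adaptor is thrown or dropped: it moves faster than 0.9 m/s (a fall of about 4 cm) (linear speed of adaptor above 0.9 m/s).
It fails at once if the manifold tube, its posts or gauge are pushed with more than 10 N (contact force between anything else and manifold above 10 N).
It fails at once if the seated transducer is pushed with more than 10 N (contact force between anything else and transducer above 10 N).
It fails at once if a bystander (meter, spare transducer, dish, jar, brass union) is moved more than 30 mm (distance of any of meter, spare, dish, jar, union from where it was at the start of the episode above 0.03 m).
It also fails if it takes over 72 s, if anything falls off the work surface, if the arm or the gripper's body presses on something with over 40 N, if the wrist force passes 120 N, or if a joint passes its speed limit or range.

ROBOT

A 7-joint arm with a two-finger parallel gripper is mounted at the origin on the work surface. World frame = base frame: x ahead of the robot, y to its left, z up, the work surface at z = 0. Lengths are in mm, angles in rad, forces in N, time in s.
With the tool pointing down it reaches from about 400 to 875 mm from the base axis. Payload 4.4 kg.
Tool frame: the origin (TCP) lies on the centre line of the jaws, within the pads' length; the fingertips stand 14 mm ahead of it and the grasp point (between the pads) lies 5 mm behind it (tips_ahead is the distance from the TCP to the fingertips, in mm); z points along the fingers, y is the line along which they close (so a half turn about z gives the same grasp; the last joint's range is limited). The gripper opens to 85 mm and grips with 20 to 120 N. Pads are 22 mm wide; open, the fingers measure 114 mm over their backs; the gripper's body (76 mm by 85 mm) begins 54 mm behind the grasp point. The pads swing forward as they close: fully open they stand 13 mm farther back than shut.
Start: joints at [1.146, 0.628, 0.038, 1.517, -0.027, 0.996, -0.02], TCP at [228.276, -608.611, 245.313] pointing down, gripper open.
Joint ranges: [-3.06, 3.06], [-0.37, 2.12], [-1.25, 1.32], [0.18, 2.47], [-1.1, 4.24], [0.23, 1.98], [-2.94, 2.94]. Speed limits (rad/s): [2.57, 2.57, 3.14, 3.14, 3.14, 3.14, 3.14].

INTERFACE

Orientations are given as [roll, pitch, yaw] about the fixed x, y, z axes, in that order (R = Rz(yaw) Ry(pitch) Rx(roll)).
In Python, from cell import * gives the robot as it stands.
- The arm moves only by the tool move_arm, never from a script. Its argument "rows" is text: rows parted by semicolons, each of 7 numbers parted by spaces: the shift along the tool's x, y, z scaled (see below), then the turn, a rotation vector about the tool's x, y, z scaled (see below), then the closure, from -1 (fully open) to 1 (shut). A call has 1 to 12 rows; each row is the pose to reach, as a shift and turn from the pose commanded when the call began, along the tool's axes at that moment; what a row does not reach only later rows make up. The controller multiplies each number of a shift by 0.3 m and each number of a turn by pi/2 rad. A row lasts 1/12 s, in which the tool goes at most 41.7 mm and 7.16 degrees, less where a joint would pass 70% of its speed; a pose out of reach is approached as far as the arm can. A call with a number of a shift or a turn outside -1 to 1 is refused whole. A call with a gripper value outside its range is refused whole. The fingers move at their own pace and stop on an object; the grip force is fixed at half the most. Time passes only in rows, so rows that repeat a pose let the fingers close. It gives the time, the measured TCP pose, the force, the opening and the grip force at its end, in the units of the state.
- read_state(): the state, without advancing time (a new reading comes with each control period).
- get_image(name): name is "scene" or "top"; returns a dict with "img" (420x560x3 uint8, red, green, blue), "vfov" (degrees; the focal length in pixels is half the picture's height over the tangent of half this angle, whatever the lens; pixels are square), "cx", "cy" (the principal point, pixels), "extrinsics" (4x4, takes a point from camera to world coordinates). Camera axes: x right, y up, looking along -z (the intrinsics and any distortion apply to the point x, -y, -z); pixel columns grow to the right and rows downward; lengths in mm; the calibration is good to about 2 mm. A picture is of the moment at which its call begins. There is no depth.
- finish_job(): hands the job in; it is judged then, once.
The state is a dict: "clock": time; "qpos": joint angles; "qd": joint speeds; "tau": joint torques, N m; "eef_pos": TCP position; "tool_rot": TCP orientation; "force": force on the tool from outside, world axes, zero at the start; "torque": the same for the moment, N m; "width": finger opening in mm; "gripper_force": force on a finger pad.
Only numpy, scipy, OpenCV 4.12 (cv2) and the standard library are available. Lean on these libraries where they do the work, as an engineer would, in place of code of your own. Each camera call takes 0.05 s, during which the arm holds its last target. There are 200 camera calls.

## Working session

There is one attempt and no reset: what is moved stays moved. The work goes in short steps, Python scripts to look and compute and a tool call to move; the robot and the scene stay as the last step left them, time stands still between calls to the robot, and variables do not carry over. Pictures are saved under pics/ and viewed, at most 10 in all, crops included, and the job is handed in when it is done.

Besides the shell and the picture viewer there is one more tool, called after "Emit:" by a JSON object that holds its "method" and its "body". move_arm: Moves the arm, as the interface text tells. Its arguments: {"type":"object","properties":{"rows":{"type":"string"}},"required":["rows"]}

```bash
ls; mkdir -p pics; python3 - <<'E'
from cell import *
import cv2
for n in ("scene","top"):
    d=get_image(n); cv2.imwrite(f"pics/{n}0.png",d["img"][:,:,::-1])
    print(n,d["vfov"],d["cx"],d["cy"],d["extrinsics"],[k for k in d])
print(read_state())
E
```

```text
pics
scene 57.522675485457704 276.11786061846624 211.3430628082761 [[-9.97295314e-01  6.06417074e-02 -4.15287944e-02  4.87712048e+02]
 [-6.95394856e-02 -5.95571076e-01  8.00287044e-01  7.89555514e+02]
 [ 2.37974240e-02  8.01010410e-01  5.98177236e-01  7.46535196e+02]
 [ 0.00000000e+00  0.00000000e+00  0.00000000e+00  1.00000000e+00]] ['img', 'vfov', 'cx', 'cy', 'extrinsics']
top 44.284840125344765 283.62397465657534 201.29491326983594 [[-2.37951848e-02  9.96664417e-01 -7.80629807e-02  4.04025093e+02]
 [-9.99582804e-01 -2.24406629e-02  1.81833616e-02  1.43529394e+01]
 [ 1.63709245e-02  7.84630896e-02  9.96782592e-01  1.43886732e+03]
 [ 0.00000000e+00  0.00000000e+00  0.00000000e+00  1.00000000e+00]] ['img', 'vfov', 'cx', 'cy', 'extrinsics']
{'clock': 0.1, 'qpos': array([ 1.14619622,  0.62927265,  0.03844405,  1.51829017, -0.02700908,
        0.99632145, -0.02002075]), 'qd': array([ 0.00013905, -0.00070925, -0.00030587, -0.00031823, -0.00025758,
        0.00149622, -0.0011393 ]), 'tau': array([ 3.32822630e-03, -5.64544916e+01,  1.23069238e+00, -1.93978482e+01,
        1.13729303e-02,  5.36984880e-03,  1.26031964e-05]), 'eef_pos': array([ 228.08321691, -608.07367239,  244.46160997]), 'tool_rot': array([-3.13981891e+00,  1.17372091e-05,  3.58774488e-01]), 'force': array([ 0.11849061,  0.13286092, -0.964111  ]), 'torque': array([-0.01914694, -0.01655097,  0.0264451 ]), 'gripper_force': 0.0, 'width': 85.29070461551505}
```

View pics/scene0.png

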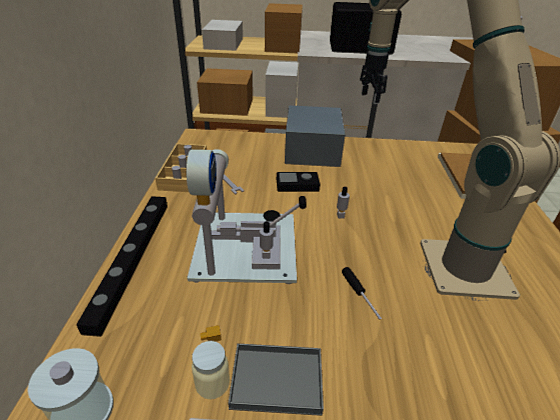

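View pics/top0.png

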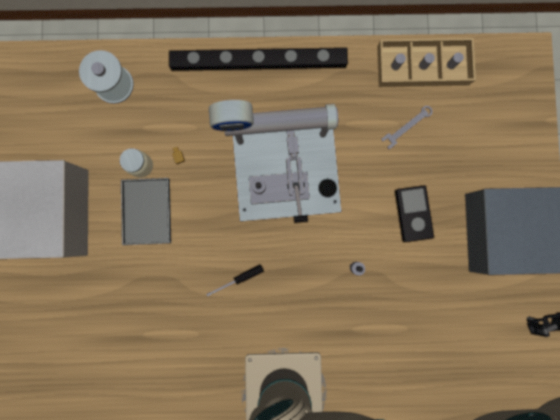

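The scene view looks from the robot's left: the stand is near (245,245) and the tray near (277,378). In the top view (up = +x, left = +y), the tray is at (147,212), the stand plate spans (233..340, 120..220), and the adaptor is near (292,145). I'll enlarge both next.

```bash
cat > h.py <<'E'
from cell import *
import cv2, numpy as np
def cam(d):
    f=d["img"].shape[0]/2/np.tan(np.radians(d["vfov"]/2)); return f,d["cx"],d["cy"],np.array(d["extrinsics"])
def ray(d,u,v):
    f,cx,cy,E=cam(d); r=E[:3,:3]@np.array([(u-cx)/f,-(v-cy)/f,-1]); return E[:3,3],r/np.linalg.norm(r)
def onz(d,u,v,z):
    o,r=ray(d,u,v); return o+r*(z-o[2])/r[2]
def proj(d,p):
    f,cx,cy,E=cam(d); q=E[:3,:3].T@(np.asarray(p,float)-E[:3,3]); return np.array([cx+f*q[0]/-q[2],cy-f*q[1]/-q[2]])
def tri(d1,p1,d2,p2):
    o1,r1=ray(d1,*p1);o2,r2=ray(d2,*p2)
    t=np.linalg.lstsq(np.c_[r1,-r2],o2-o1,rcond=None)[0]
    a,b=o1+t[0]*r1,o2+t[1]*r2; return (a+b)/2,np.linalg.norm(a-b)
E
python3 - <<'E'
from h import *
d=get_image("scene");t=get_image("top")
a=cv2.resize(d["img"][190:290,180:320],None,fx=5.5,fy=5.5,interpolation=cv2.INTER_CUBIC)
b=cv2.resize(t["img"][95:230,220:350],None,fx=4.4,fy=4.4,interpolation=cv2.INTER_CUBIC)
cv2.imwrite("pics/a.png",a[:,:,::-1]);cv2.imwrite("pics/b.png",b[:,:,::-1])
E
```

```text
(no output)
```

View pics/a.png

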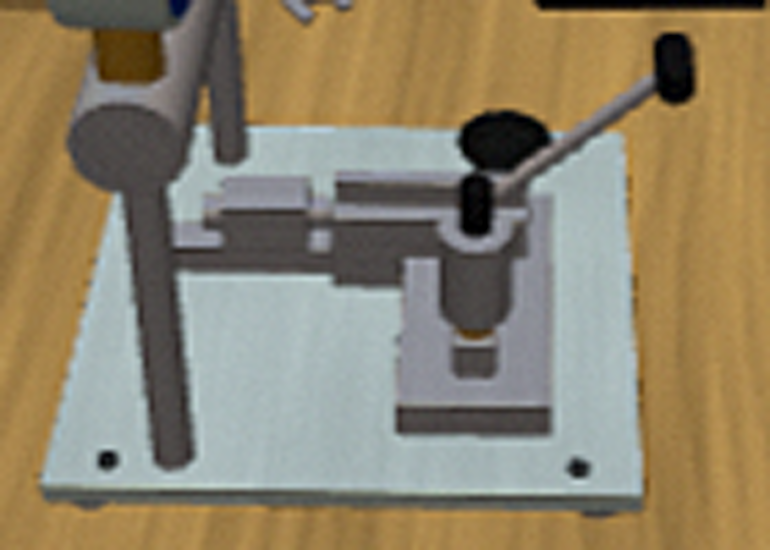

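View pics/b.png

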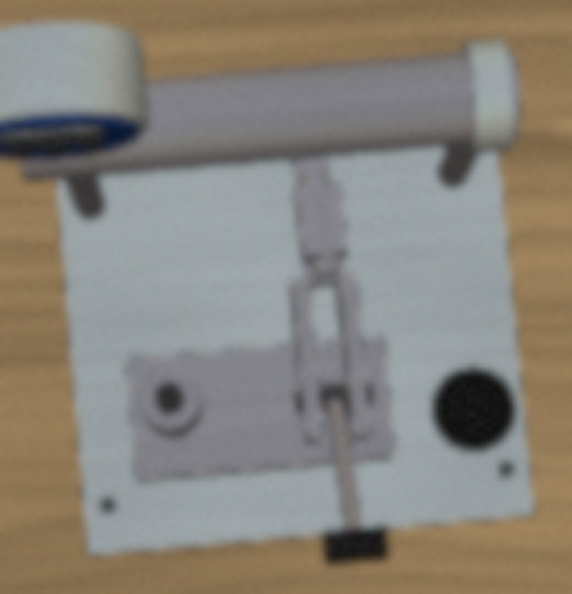

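The enlarged views show the adaptor body top face in the scene crop at about (218..312, 178..210). In the top crop it is at about (297..345, 180..252), with its stub near (325,262). The lever leans back, with its bar at scene crop (675,68) and top crop (356,546). The plate corners are also visible.

```bash
python3 - <<'E'
from h import *
np.set_printoptions(precision=1,suppress=True)
d=get_image("scene");t=get_image("top")
S=lambda x,y:(180+x/5.5-.41,190+y/5.5-.41)
T=lambda x,y:(220+x/4.4-.39,95+y/4.4-.39)
W=[];L=[]
for c,p,s in ((t,T(90,555),(-80,160)),(t,T(532,514),(-80,-120)),(d,S(641,495),(-80,160)),(d,S(42,487),(200,160)),(d,S(627,131),(-80,-120))):
    w=onz(c,*p,25); print("corner",s,w); W.append(w[:2]);L.append(s)
W=np.array(W);L=np.array(L,float)
# rigid fit
z=(L-L.mean(0))@[1,1j]; zw=(W-W.mean(0))@[1,1j]
yaw=np.angle(np.sum(zw*z.conj())); R=np.array([[np.cos(yaw),-np.sin(yaw)],[np.sin(yaw),np.cos(yaw)]])
o=W.mean(0)-R@L.mean(0); print("yaw",round(yaw,3),"origin",o,"scale",np.abs(zw).sum()/np.abs(z).sum()); print("res",W-(L@R.T+o))
loc=lambda w:(np.asarray(w)[:2]-o)@R
for p in ((225,178),(307,178),(312,208),(218,210)): w=onz(d,*S(*p),71);print("scene adaptor",w,loc(w))
for p in ((295,200),(345,200),(300,252),(345,252),(325,268)): w=onz(t,*T(*p),71 if p[1]<260 else 57);print("top adaptor",w,loc(w))
w,e=tri(d,S(675,68),t,T(356,546)); l=loc(w); print("bar",w,e,l,"angle",np.arctan2(w[2]-65,l[0]),"r",np.hypot(w[2]-65,l[0]))
# checks
tr=lambda x,y,z:np.r_[R@[x,y]+o,z]
print("hinge",tr(0,0,65),"transducer top",tr(0,98,158),proj(d,tr(0,98,158)),proj(t,tr(0,98,158)), "tube right end", proj(t,tr(140,-105,225)),"left",proj(d,tr(140,165,225)))
for n,c,zz in (("tray",t,25),):
    g=cv2.cvtColor(c["img"],cv2.COLOR_RGB2HSV); m=((g[...,1]<60)&(g[...,2]<150)).astype(np.uint8); m[:,:110]=0;m[:,180:]=0;m[:172]=0;m[255:]=0
    cs=max(cv2.findContours(m,0,2)[0],key=cv2.contourArea); b=cv2.boxPoints(cv2.minAreaRect(cs)); print(n,[onz(c,*p,zz) for p in b])
for n,p,zz in (("dish",T(474,408),18+25),("spare",(358,268),111),("jar",(133,161),100),("union",(178,155),20),("meter",(414,213),35)): w=onz(t,*p,zz);print(n,w,loc(w))
E
```

```text
corner (-80, 160) [464.1 109.   25. ]
corner (-80, -120) [ 483.3 -167.2   25. ]
corner (-80, 160) [466.8 109.1  25. ]
corner (200, 160) [742.6 129.5  25. ]
corner (-80, -120) [ 482.5 -170.5   25. ]
yaw 0.068 origin [555.  -44.3] scale 0.9952199284854782
res [[-0.4 -0.9]
 [-0.   2.2]
 [ 2.4 -0.9]
 [-1.2  0.7]
 [-0.8 -1.1]]
scene adaptor [687.8 -48.2  71. ] [132.3 -12.9]
scene adaptor [646.  -52.4  71. ] [ 90.2 -14.2]
scene adaptor [639.7 -28.4  71. ] [85.6 10.1]
scene adaptor [686.5 -22.2  71. ] [132.7  13.2]
top adaptor [675.8 -22.7  71. ] [122.   13.4]
top adaptor [675.2 -53.2  71. ] [119.3 -17. ]
top adaptor [643.7 -24.9  71. ] [89.8 13.3]
top adaptor [643.1 -52.3  71. ] [ 87.3 -14. ]
top adaptor [635.9 -40.5  57. ] [80.9 -1.6]
bar [461.  -50.1 155.5] 1.690009116463769 [-94.2   0.5] angle 2.376560202913795 r 130.6338679185065
hinge [555.  -44.3  65. ] transducer top [548.4  53.5 158. ] [266.6 223.2] [258.2 184.2] tube right end [336.6 115.7] left [203.1 217.2]
tray [array([586. , 435.5,  25. ]), array([586.9, 303. ,  25. ]), array([407.7, 299.1,  25. ]), array([407.1, 430.3,  25. ])]
dish [ 548.8 -131.    43. ] [-12.1 -86.1]
spare [ 332.4 -196.3  111. ] [-232.4 -136.6]
jar [623.  379.9 100. ] [ 96.5 418.7]
union [650.3 277.8  20. ] [116.7 314.9]
meter [ 473.8 -367.1   35. ] [-102.8 -316.6]
```

```bash
cat >> h.py <<'E'
from scipy.spatial.transform import Rotation as Ro
def tool(yaw,tilt): return Ro.from_euler("xyz",[np.pi,-np.radians(tilt),yaw])
def plan(*tg):
    """each target: (pos, Rotation); prints shift/turn from the present pose in move units"""
    s=read_state(); R0=Ro.from_euler("xyz",s["tool_rot"]); p0=np.array(s["eef_pos"])
    print("clock",round(s["clock"],2),"tcp",p0.round(1),"rpy",np.round(s["tool_rot"],3),"w",round(s["width"],1),"f",np.round(s["force"],1),"q",np.round(s["qpos"],2))
    for p,R in tg:
        sh=R0.inv().apply(np.array(p,float)-p0); rv=(R0.inv()*R).as_rotvec()
        print("->",p,(sh/300).round(3),(rv/(np.pi/2)).round(3),"rows>=",int(np.ceil(max(np.linalg.norm(sh)/41.7,np.degrees(np.linalg.norm(rv))/7.16))))
E
python3 -c "
from h import *
plan(((390,-330,330),tool(.2,10)),((330,-380,330),tool(.2,10)))"
```

```text
clock 0.3 tcp [ 228.2 -608.4  245. ] rpy [-3.141 -0.     0.359] w 85.1 f [ 0.8 -0.4 -0.2] q [ 1.15  0.63  0.04  1.52 -0.03  1.   -0.02]
-> (390, -330, 330) [ 0.831 -0.68  -0.283] [-0.009  0.111  0.101] rows>= 8
-> (330, -380, 330) [ 0.585 -0.594 -0.283] [-0.009  0.111  0.101] rows>= 7
```

Emit:
{"method": "move_arm", "body": {"rows": "0.2 -0.17 -0.28 0 0.05 0.05 -1; 0.83 -0.68 -0.28 -0.01 0.11 0.1 -1; 0.83 -0.68 -0.28 -0.01 0.11 0.1 -1; 0.83 -0.68 -0.28 -0.01 0.11 0.1 -1; 0.83 -0.68 -0.28 -0.01 0.11 0.1 -1; 0.83 -0.68 -0.28 -0.01 0.11 0.1 -1; 0.83 -0.68 -0.28 -0.01 0.11 0.1 -1; 0.83 -0.68 -0.28 -0.01 0.11 0.1 -1; 0.83 -0.68 -0.28 -0.01 0.11 0.1 -1; 0.83 -0.68 -0.28 -0.01 0.11 0.1 -1; 0.83 -0.68 -0.28 -0.01 0.11 0.1 -1"}}

```text
clock: 1.22
eef_pos: [389.6, -330.6, 329.5]
tool_rot: [3.138, -0.173, 0.202]
force: [0.4, -1.4, -0.7]
width: 85.4
gripper_force: 0.0
```

```bash
python3 -c "
from h import *
plan(((542,-47,290),tool(.1,30)))"
```

```text
clock 1.22 tcp [ 389.6 -330.6  329.5] rpy [ 3.138 -0.173  0.202] w 85.4 f [ 0.4 -1.4 -0.7] q [ 0.78  0.29 -0.05  1.87 -0.16  0.88 -0.54]
-> (542, -47, 290) [ 0.655 -0.825  0.245] [-0.02   0.223  0.062] rows>= 8
```

Emit:
{"method": "move_arm", "body": {"rows": "0.66 -0.83 0.24 -0.02 0.22 0.06 -0.4; 0.66 -0.83 0.24 -0.02 0.22 0.06 -0.4; 0.66 -0.83 0.24 -0.02 0.22 0.06 -0.4; 0.66 -0.83 0.24 -0.02 0.22 0.06 -0.4; 0.66 -0.83 0.24 -0.02 0.22 0.06 -0.4; 0.66 -0.83 0.24 -0.02 0.22 0.06 -0.4; 0.66 -0.83 0.24 -0.02 0.22 0.06 -0.4; 0.66 -0.83 0.24 -0.02 0.22 0.06 -0.4; 0.66 -0.83 0.24 -0.02 0.22 0.06 -0.4; 0.66 -0.83 0.24 -0.02 0.22 0.06 -0.4; 0.66 -0.83 0.24 -0.02 0.22 0.06 -0.4"}}

```text
clock: 2.13
eef_pos: [544.4, -41.7, 291.2]
tool_rot: [3.141, -0.518, 0.108]
force: [0.1, 1.1, 0.2]
width: 59.9
gripper_force: 0.0
```

```bash
python3 -c "
from h import *
plan(((635,-41,110),tool(.1,30)),((667,-38,54),tool(.1,30)))"
```

```text
clock 2.13 tcp [544.4 -41.7 291.2] rpy [ 3.141 -0.518  0.108] w 59.9 f [0.1 1.1 0.2] q [-0.08  0.26  0.21  2.2  -0.72  0.24 -0.69]
-> (635, -41, 110) [-0.038  0.03   0.673] [-0.002  0.004  0.005] rows>= 5
-> (667, -38, 54) [-0.037  0.031  0.889] [-0.002  0.004  0.005] rows>= 7
```

Emit:
{"method": "move_arm", "body": {"rows": "-0.04 0.03 0.1 0 0 0.01 -0.4; -0.04 0.03 0.2 0 0 0.01 -0.4; -0.04 0.03 0.3 0 0 0.01 -0.4; -0.04 0.03 0.4 0 0 0.01 -0.4; -0.04 0.03 0.5 0 0 0.01 -0.4; -0.04 0.03 0.6 0 0 0.01 -0.4; -0.04 0.03 0.67 0 0 0.01 -0.4; -0.04 0.03 0.67 0 0 0.01 -0.4; -0.04 0.03 0.67 0 0 0.01 -0.4"}}

```text
clock: 2.88
eef_pos: [665.8, -58.0, 164.0]
tool_rot: [-3.117, -0.449, 0.082]
force: [0.4, -0.3, 0.6]
width: 59.6
gripper_force: 0.0
```

```bash
python3 - <<'E'
from h import *
plan(((667,-38,54),tool(.1,30)))
d=get_image("scene");t=get_image("top")
a=cv2.resize(d["img"][160:280,180:320],None,fx=4,fy=4,interpolation=cv2.INTER_CUBIC)
b=cv2.resize(t["img"][95:215,250:330],None,fx=4,fy=4,interpolation=cv2.INTER_CUBIC)
c=np.hstack([a[:480,:470],b[:480,:]]);cv2.imwrite("pics/c.png",c[:,:,::-1])
for p in ((639.7,-28.4,71),(686.5,-22.2,71),(667,-38,54)): print(proj(d,p),proj(t,p))
E
```

```text
clock 2.88 tcp [665.8 -58.  164. ] rpy [-3.117 -0.449  0.082] w 59.6 f [ 0.4 -0.3  0.6] q [-0.02  0.63  0.18  1.97 -1.1   0.23 -0.34]
-> (667, -38, 54) [-0.151 -0.058  0.336] [-0.01   0.047 -0.011] rows>= 3
[236.32295337 227.41701286] [289.12341519 153.32437743]
[219.23951721 227.7705496 ] [286.38749531 136.1333255 ]
[227.50313023 229.33940704] [292.23883103 144.37855845]
```

View pics/c.png

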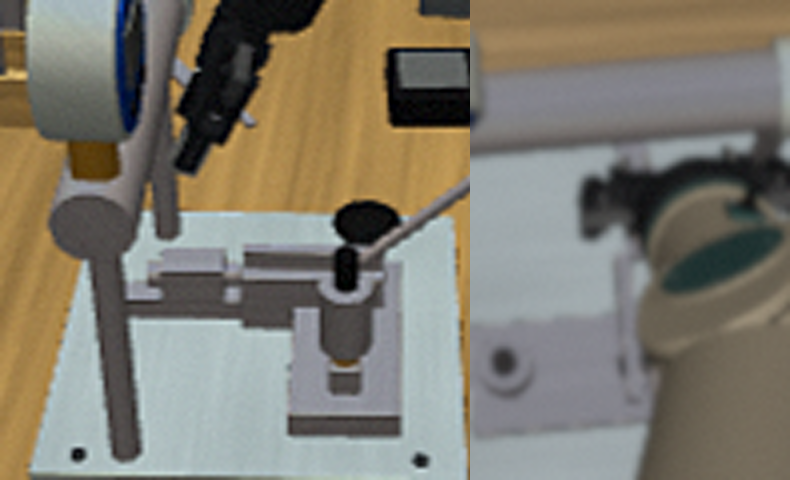

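The picture shows the gripper stalled high and to the right of the adaptor: tips at scene crop (185,160), adaptor at (195,275). The wrist is at its limits (q5 = -1.1, q6 = 0.23). I'll identify the kinematics from the logged states so I can choose a reachable tool pose.

```bash
cat > k.py <<'E'
from h import *
import itertools
D=[([1.14619622,0.62927265,0.03844405,1.51829017,-0.02700908,0.99632145,-0.02002075],[228.083,-608.074,244.46],[-3.1398,0,.35877]),
([.78,.29,-.05,1.87,-.16,.88,-.54],[389.6,-330.6,329.5],[3.138,-.173,.202]),
([-.08,.26,.21,2.2,-.72,.24,-.69],[544.4,-41.7,291.2],[3.141,-.518,.108])]
s=read_state(); D.append((list(s["qpos"]),list(s["eef_pos"]),list(s["tool_rot"])))
def frames(q,sg):
    R=Ro.identity(); out=[]
    for i,(a,g) in enumerate(zip(q,sg)):
        R=R*Ro.from_rotvec(np.array([0,0,g*a]) if i%2==0 else np.array([0,g*a,0])); out.append(R)
    return out
def fit():
    best=None
    for sg in itertools.product([-1,1],repeat=7):
        F=[frames(q,sg) for q,_,_ in D]
        T=[F_[-1].inv()*Ro.from_euler("xyz",r) for F_,(_,_,r) in zip(F,D)]
        e=max((T[0].inv()*t).magnitude() for t in T)
        if best is None or e<best[0]: best=(e,sg,T[0])
    return best
if __name__=="__main__":
    e,sg,T0=fit(); print(e,sg,T0.as_matrix().round(2))
    A=[];b=[]
    for q,p,_ in D:
        F=frames(q,sg); z=[0,0,1];y=[0,1,0]
        A.append(np.c_[z,F[1].apply(z),F[3].apply(z),F[5].apply(z),F[0].apply(y),F[2].apply(y),F[4].apply(y)]);b.append(p)
    A=np.vstack(A);b=np.hstack(b)
    for n in (4,7):
        x,*_=np.linalg.lstsq(A[:,:n],b,rcond=None); print(x.round(1),(A[:,:n]@x-b).round(1))
E
python3 k.py
```

```text
0.005687028382813611 (-1, 1, -1, 1, -1, 1, -1) [[-0. -1.  0.]
 [ 1. -0.  0.]
 [-0.  0.  1.]]
[334.2 547.5 396.5 311.2] [27.4  6.   5.2 22.4 11.8  2.8 -4.7 21.5 -5.1 -8.2 23.8 -2.8]
[ 3.313e+02  5.620e+02  3.794e+02  3.344e+02 -1.770e+01 -9.000e+00
 -3.000e-01] [ 0.8  0.8  0.3 -0.2 -0.5  0.1 -0.3 -1.8 -0.8  0.6  1.2  0.4]
```

```bash
cat >> k.py <<'E'
SG=(-1,1,-1,1,-1,1,-1); X=[331.3,562,379.4,334.4,-17.7,-9,-.3]
T0=Ro.from_matrix([[0,-1,0],[1,0,0],[0,0,1]])
LO=np.array([-3.06,-.37,-1.25,.18,-1.1,.23,-2.94]);HI=np.array([3.06,2.12,1.32,2.47,4.24,1.98,2.94])
def fk(q):
    F=frames(q,SG);z=[0,0,1];y=[0,1,0]
    v=[np.array(z),F[1].apply(z),F[3].apply(z),F[5].apply(z),F[0].apply(y),F[2].apply(y),F[4].apply(y)]
    return sum(l*a for l,a in zip(X,v)),F[-1]*T0,[X[0]*v[0]+X[1]*v[1], X[0]*v[0]+X[1]*v[1]+X[2]*v[2]]
from scipy.optimize import least_squares
def ik(p,R,q0,m=.03,w=0):
    def f(q):
        a,b,_=fk(q); return np.r_[(a-p)/100,(R.inv()*b).as_rotvec()*3,w*(q-q0)]
    r=least_squares(f,np.clip(q0,LO+m+.001,HI-m-.001),bounds=(LO+m,HI-m)); return r.x,np.abs(f(r.x)[:6]).max()
E
python3 - <<'E'
from k import *
np.set_printoptions(precision=2,suppress=True)
q=np.array(read_state()["qpos"]);rng=np.random.default_rng(0)
for tilt in (35,30,22):
  for half in (0,np.pi):
    sols=[]
    for i in range(25):
        q0=q if i==0 else rng.uniform(LO,HI); q0=q0.copy(); q0[0]=q0[0] if i==0 else rng.uniform(-1,1)
        x,e=ik(np.array([667,-38,54]),tool(.1,tilt)*Ro.from_euler("z",half),q0)
        if e<.01:
            mg=np.min(np.minimum(x-LO,HI-x)); sols.append((round(np.abs(x-q).max(),2),round(mg,2),x,fk(x)[2][0].round()))
    sols.sort(key=lambda s:s[0]); print(tilt,half,len(sols)); [print("  ",*s) for s in sols[:4]]
E
```

```text
35 0 12
   3.59 0.33 [ 0.48  0.95 -0.65  2.12  2.5   0.56  2.58] [ 405. -212.  658.]
   3.7 0.29 [ 0.42  0.92 -0.55  2.13  2.6   0.52  2.44] [ 408. -184.  671.]
   3.71 0.28 [ 0.42  0.92 -0.54  2.13  2.61  0.51  2.43] [ 408. -181.  672.]
   4.0 0.22 [ 0.28  0.87 -0.32  2.13  2.9   0.45  2.06] [ 414. -117.  693.]
35 3.141592653589793 20
   3.26 0.05 [ 0.75  1.25 -1.2   2.11  2.16  0.97  0.02] [ 390. -364.  508.]
   3.34 0.26 [ 0.67  1.11 -0.99  2.12  2.24  0.78 -0.17] [ 396. -311.  581.]
   3.37 0.31 [ 0.64  1.08 -0.94  2.12  2.27  0.74 -0.22] [ 397. -297.  595.]
   3.37 0.31 [ 0.64  1.08 -0.94  2.12  2.27  0.74 -0.22] [ 398. -296.  597.]
30 0 14
   3.67 0.09 [ 0.3   0.86 -0.38  2.07  2.57  0.32  2.39] [ 406. -127.  699.]
   3.82 0.06 [ 0.25  0.85 -0.3   2.07  2.72  0.29  2.21] [ 407. -105.  704.]
   4.42 0.05 [ 0.08  0.83 -0.04  2.08  3.33  0.28  1.54] [412. -35. 712.]
   4.59 0.07 [0.03 0.83 0.04 2.08 3.49 0.3  1.36] [413. -13. 712.]
30 3.141592653589793 15
   3.11 0.2 [ 0.68  1.12 -1.05  2.05  2.01  0.79  0.05] [ 394. -317.  576.]
   3.14 0.3 [ 0.63  1.06 -0.95  2.05  2.04  0.69 -0.03] [ 396. -289.  606.]
   3.14 0.29 [ 0.63  1.06 -0.96  2.05  2.04  0.7  -0.02] [ 396. -291.  605.]
   3.23 0.31 [ 0.53  0.97 -0.76  2.06  2.13  0.54 -0.19] [ 399. -236.  649.]
22 0 5
   2.71 0.03 [ 0.4   0.89 -0.57  1.95  1.61  0.35 -2.91] [ 401. -169.  686.]
   2.71 0.03 [ 0.4   0.89 -0.57  1.95  1.61  0.35 -2.91] [ 401. -169.  686.]
   2.71 0.03 [ 0.4   0.89 -0.57  1.95  1.61  0.35 -2.91] [ 401. -169.  686.]
   2.71 0.03 [ 0.4   0.89 -0.57  1.95  1.61  0.35 -2.91] [ 401. -169.  686.]
22 3.141592653589793 13
   2.7 0.04 [ 0.33  0.86 -0.45  1.95  1.6   0.27  0.21] [ 402. -138.  699.]
   2.7 0.04 [ 0.33  0.86 -0.45  1.95  1.6   0.27  0.21] [ 402. -138.  698.]
   2.7 0.05 [ 0.34  0.86 -0.47  1.95  1.6   0.28  0.21] [ 402. -143.  697.]
   2.7 0.04 [ 0.33  0.86 -0.46  1.95  1.6   0.27  0.21] [ 402. -140.  698.]
```

```bash
cat >> k.py <<'E'
def rows(path,grip,n=12):
    """print rows following the joint path (list of q) at row-rate steps, from the present pose"""
    s=read_state(); R0=Ro.from_euler("xyz",s["tool_rot"]); p0=np.array(s["eef_pos"]); out=[]
    q=np.array(s["qpos"])
    for g in path:
        a,Ra,_=fk(q); c=0
        k=1
        while True:
            w=[fk(q+(g-q)*i/k) for i in range(k+1)]
            if all(np.linalg.norm(w[i+1][0]-w[i][0])<34 and (w[i][1].inv()*w[i+1][1]).magnitude()<np.radians(6.3) for i in range(k)): break
            k+=1
        out+=[(q+(g-q)*i/k) for i in range(1,k+1)]; q=g
    off=p0-fk(np.array(s["qpos"]))[0]
    print("total rows",len(out)); txt=[]
    for x in out[:n]:
        p,R,_=fk(x); v=np.r_[R0.inv().apply(p+off-p0)/300,(R0.inv()*R).as_rotvec()/(np.pi/2)]
        txt.append(" ".join(f"{t:.3g}" for t in v.round(2))+f" {grip}")
    print("; ".join(txt)); return out
E
python3 - <<'E'
from k import *
np.set_printoptions(precision=2,suppress=True)
q=np.array(read_state()["qpos"])
V0=q.copy(); V0[1]=.2; V0[3]=2.0; V0[4]=-.9;V0[5]=.5; V0[2]=.1
V=[q,V0]
Hp=tool(.1,33)*Ro.from_euler("z",np.pi)
G,e=ik(np.array([575,-43,202]),Hp,np.array([.1,.5,0,2.3,2.9,.5,-1.2]),m=.08,w=.02); print("G",G,e)
F,e=ik(np.array([670,-37,56]),Hp,G,m=.08,w=.02); print("F",F,e)
for f in (.3,.6,.9):
    x=V0+(G-V0)*f; x[1]=.2; x[5]=.5;V.append(x)
V.append(G)
for x in V: p,R,j=fk(x); print(x,"tcp",p.round(),"z",R.apply([0,0,1]).round(2),"wrist",j[1].round())
rows(V[1:],-.4)
E
```

```text
G [-0.12  0.48  0.3   2.29  4.06  0.31 -2.34] 0.0025443985202589247
F [-0.19  0.87  0.38  2.12  3.84  0.53 -2.22] 0.0001451294479437947
[-0.03  0.63  0.18  1.97 -1.1   0.23 -0.34] tcp [666. -55. 165.] z [ 0.43  0.06 -0.9 ] wrist [523. -49. 465.]
[-0.03  0.2   0.1   2.   -0.9   0.5  -0.34] tcp [604.  57. 404.] z [ 0.56  0.32 -0.76] wrist [417. -24. 659.]
[-0.06  0.2   0.16  2.09  0.59  0.5  -0.94] tcp [ 520. -168.  344.] z [ 0.37 -0.33 -0.87] wrist [396. -30. 634.]
[-0.08  0.2   0.22  2.18  2.08  0.5  -1.54] tcp [ 611. -242.  460.] z [ 0.71 -0.54 -0.45] wrist [372. -36. 610.]
[-0.11  0.2   0.28  2.26  3.56  0.5  -2.14] tcp [651. -56. 451.] z [ 0.91  0.03 -0.41] wrist [346. -41. 589.]
[-0.12  0.48  0.3   2.29  4.06  0.31 -2.34] tcp [575. -43. 202.] z [ 0.54  0.05 -0.84] wrist [393. -35. 481.]
total rows 48
0.04 -0.05 -0.08 0.02 0.02 -0.02 -0.4; 0.08 -0.1 -0.17 0.04 0.04 -0.04 -0.4; 0.12 -0.15 -0.25 0.06 0.05 -0.06 -0.4; 0.14 -0.19 -0.34 0.07 0.07 -0.08 -0.4; 0.16 -0.24 -0.43 0.09 0.09 -0.1 -0.4; 0.18 -0.28 -0.52 0.1 0.1 -0.12 -0.4; 0.19 -0.33 -0.6 0.12 0.12 -0.14 -0.4; 0.19 -0.37 -0.69 0.13 0.14 -0.17 -0.4; 0.19 -0.41 -0.78 0.14 0.15 -0.19 -0.4; 0.11 -0.36 -0.75 0.11 0.11 -0.24 -0.4; 0.04 -0.3 -0.73 0.08 0.07 -0.28 -0.4; -0.02 -0.23 -0.72 0.05 0.03 -0.32 -0.4
```

```bash
cat > g.py <<'E'
from k import *
np.set_printoptions(precision=2,suppress=True)
Hp=tool(.1,33)*Ro.from_euler("z",np.pi)
G,e=ik(np.array([575,-43,202]),Hp,np.array([.5,.6,-.6,2.3,2.5,.6,-.5]),m=.08,w=.05)
F,e2=ik(np.array([670,-37,56]),Hp,G,m=.08,w=.02)
E
python3 - <<'E'
from g import *
q=np.array(read_state()["qpos"])
print("G",G,e,"F",F,e2)
V0=q.copy(); V0[1]=.2; V0[3]=2.0; V0[4]=-.6;V0[5]=.5; V0[2]=.1
V=[q,V0]
for f in (.25,.5,.75):
    x=V0+(G-V0)*f; x[1]=.2; x[5]=.5;V.append(x)
V.append(G)
for x in V: p,R,j=fk(x); print(x,"tcp",p.round(),"z",R.apply([0,0,1]).round(2),"wrist",j[1].round())
rows(V[1:],-.4)
E
```

```text
G [ 0.58  0.56 -0.71  2.26  2.12  0.31 -0.33] 0.0035921099496043513 F [ 0.51  0.96 -0.71  2.09  2.33  0.54 -0.39] 0.00013503160787746877
[-0.03  0.63  0.18  1.97 -1.1   0.23 -0.34] tcp [666. -55. 165.] z [ 0.43  0.06 -0.9 ] wrist [523. -49. 465.]
[-0.03  0.2   0.1   2.   -0.6   0.5  -0.34] tcp [583.  23. 378.] z [ 0.49  0.22 -0.84] wrist [417. -24. 659.]
[ 0.13  0.2  -0.1   2.07  0.08  0.5  -0.34] tcp [523. -53. 328.] z [ 0.37 -0.03 -0.93] wrist [402. -17. 639.]
[ 0.28  0.2  -0.3   2.13  0.76  0.5  -0.34] tcp [ 516. -127.  331.] z [ 0.41 -0.27 -0.87] wrist [384. -10. 623.]
[ 0.43  0.2  -0.5   2.2   1.44  0.5  -0.33] tcp [ 553. -151.  370.] z [ 0.59 -0.37 -0.72] wrist [363.  -3. 610.]
[ 0.58  0.56 -0.71  2.26  2.12  0.31 -0.33] tcp [575. -43. 202.] z [ 0.54  0.05 -0.84] wrist [402. -38. 485.]
total rows 36
0.04 -0.05 -0.09 0.02 0.02 -0.04 -0.4; 0.07 -0.1 -0.18 0.04 0.03 -0.09 -0.4; 0.09 -0.14 -0.28 0.05 0.04 -0.13 -0.4; 0.1 -0.18 -0.37 0.06 0.05 -0.18 -0.4; 0.11 -0.22 -0.47 0.07 0.06 -0.22 -0.4; 0.11 -0.25 -0.56 0.08 0.07 -0.27 -0.4; 0.1 -0.28 -0.65 0.08 0.08 -0.32 -0.4; 0.08 -0.3 -0.74 0.08 0.09 -0.36 -0.4; 0.03 -0.27 -0.73 0.06 0.06 -0.42 -0.4; -0.02 -0.24 -0.72 0.05 0.04 -0.47 -0.4; -0.06 -0.21 -0.71 0.04 0.02 -0.53 -0.4; -0.1 -0.17 -0.7 0.02 -0.01 -0.59 -0.4
```

Emit:
{"method": "move_arm", "body": {"rows": "0 -0.03 -0.1 0 0.02 -0.03 -0.4; 0 -0.08 -0.2 0.02 0.03 -0.08 -0.4; 0.02 -0.14 -0.3 0.05 0.04 -0.13 -0.4; 0.06 -0.18 -0.38 0.06 0.05 -0.18 -0.4; 0.1 -0.22 -0.47 0.07 0.06 -0.22 -0.4; 0.11 -0.25 -0.56 0.08 0.07 -0.27 -0.4; 0.1 -0.28 -0.65 0.08 0.08 -0.32 -0.4; 0.08 -0.3 -0.74 0.08 0.09 -0.36 -0.4; 0.03 -0.27 -0.73 0.06 0.06 -0.42 -0.4; -0.02 -0.24 -0.72 0.05 0.04 -0.47 -0.4; -0.06 -0.21 -0.71 0.04 0.02 -0.53 -0.4; -0.1 -0.17 -0.7 0.02 -0.01 -0.59 -0.4"}}

```text
clock: 3.98
eef_pos: [541.0, -21.0, 343.3]
tool_rot: [2.817, -0.281, 1.072]
force: [-0.2, 0.1, -0.6]
width: 59.8
gripper_force: 0.0
```

```bash
cat > n.py <<'E'
from g import *
q=np.array(read_state()["qpos"]); print(q,read_state()["eef_pos"],"G",G)
V=[]
n=max(1,int(np.ceil((G[4]-q[4])/.7)))
for f in np.arange(1,n)/n:
    x=q+(G-q)*f; x[1]=.2; x[5]=.5;V.append(x)
V.append(G)
for x in V: p,R,j=fk(x); print(x,"tcp",p.round(),"z",R.apply([0,0,1]).round(2))
rows(V,-.4)
E
python3 n.py
```

```text
[-0.24  0.2   0.34  2.05 -0.37  0.52 -0.17] [540.99 -21.03 343.26] G [ 0.58  0.56 -0.71  2.26  2.12  0.31 -0.33]
[-0.03  0.2   0.08  2.11  0.25  0.5  -0.21] tcp [505. -91. 317.] z [ 0.33 -0.15 -0.93]
[ 0.17  0.2  -0.18  2.16  0.87  0.5  -0.25] tcp [ 511. -147.  330.] z [ 0.41 -0.34 -0.85]
[ 0.38  0.2  -0.44  2.21  1.5   0.5  -0.29] tcp [ 554. -156.  369.] z [ 0.6  -0.38 -0.71]
[ 0.58  0.56 -0.71  2.26  2.12  0.31 -0.33] tcp [575. -43. 202.] z [ 0.54  0.05 -0.84]
total rows 25
-0.05 -0.01 0.01 0 -0.03 -0.06 -0.4; -0.11 -0.02 0.01 0 -0.06 -0.11 -0.4; -0.16 -0.02 0.02 0 -0.08 -0.17 -0.4; -0.2 -0.02 0.02 0.01 -0.11 -0.22 -0.4; -0.24 -0.01 0.02 0 -0.13 -0.28 -0.4; -0.28 0 0.01 0 -0.16 -0.34 -0.4; -0.32 0.02 0.01 0 -0.18 -0.4 -0.4; -0.35 0.03 0 -0 -0.2 -0.46 -0.4; -0.37 0.06 -0 -0 -0.22 -0.52 -0.4; -0.39 0.08 -0.01 -0.01 -0.24 -0.57 -0.4; -0.41 0.11 -0.02 -0.01 -0.26 -0.63 -0.4; -0.42 0.13 -0.03 -0.02 -0.28 -0.69 -0.4
```

Emit:
{"method": "move_arm", "body": {"rows": "-0.05 -0.01 0.01 0 -0.03 -0.06 -0.4; -0.11 -0.02 0.01 0 -0.06 -0.11 -0.4; -0.16 -0.02 0.02 0 -0.08 -0.17 -0.4; -0.2 -0.02 0.02 0.01 -0.11 -0.22 -0.4; -0.24 -0.01 0.02 0 -0.13 -0.28 -0.4; -0.28 0 0.01 0 -0.16 -0.34 -0.4; -0.32 0.02 0.01 0 -0.18 -0.4 -0.4; -0.35 0.03 0 0 -0.2 -0.46 -0.4; -0.37 0.06 0 0 -0.22 -0.52 -0.4; -0.39 0.08 -0.01 -0.01 -0.24 -0.57 -0.4; -0.41 0.11 -0.02 -0.01 -0.26 -0.63 -0.4; -0.42 0.13 -0.03 -0.02 -0.28 -0.69 -0.4"}}

```text
clock: 4.98
eef_pos: [511.4, -148.6, 328.6]
tool_rot: [2.895, 0.5, 1.972]
force: [-0.2, -0.9, 0.5]
width: 59.6
gripper_force: 0.0
```

```bash
python3 n.py
```

```text
[-0.44  0.22  0.56  2.18  0.55  0.36  0.07] [ 511.36 -148.57  328.55] G [ 0.58  0.56 -0.71  2.26  2.12  0.31 -0.33]
[-0.1   0.2   0.14  2.21  1.07  0.5  -0.06] tcp [ 502. -186.  337.] z [ 0.4  -0.46 -0.79]
[ 0.24  0.2  -0.28  2.24  1.6   0.5  -0.2 ] tcp [ 553. -168.  368.] z [ 0.6  -0.42 -0.68]
[ 0.58  0.56 -0.71  2.26  2.12  0.31 -0.33] tcp [575. -43. 202.] z [ 0.54  0.05 -0.84]
total rows 15
-0.01 -0.04 0.01 0.02 -0.01 -0.06 -0.4; -0.04 -0.07 0.01 0.03 -0.03 -0.12 -0.4; -0.07 -0.09 0.01 0.04 -0.05 -0.18 -0.4; -0.11 -0.09 0.01 0.05 -0.07 -0.24 -0.4; -0.13 -0.05 0.01 0.03 -0.1 -0.3 -0.4; -0.15 -0.01 0 0.01 -0.12 -0.36 -0.4; -0.16 0.04 -0.01 -0.02 -0.15 -0.42 -0.4; -0.17 0.1 -0.03 -0.04 -0.17 -0.47 -0.4; -0.1 0.14 0.04 -0.07 -0.15 -0.51 -0.4; -0.02 0.17 0.11 -0.09 -0.12 -0.55 -0.4; 0.06 0.19 0.18 -0.12 -0.09 -0.59 -0.4; 0.15 0.21 0.23 -0.15 -0.06 -0.62 -0.4
```

```bash
cat > sim.py <<'E'
from g import *
def jac(q):
    p,R,_=fk(q);J=np.zeros((6,7))
    for i in range(7):
        x=q.copy();x[i]+=1e-5;a,b,_=fk(x);J[:3,i]=(a-p)/1e-5/300;J[3:,i]=(b*R.inv()).as_rotvec()/1e-5
    return J
def follow(q,poses,lam=.02,k=0,qn=None):
    q=q.copy();out=[]
    for P,R in poses:
        for _ in range(4):
            p,Rc,_=fk(q); e=np.r_[(P-p)/300,(R*Rc.inv()).as_rotvec()]; J=jac(q)
            Ji=J.T@np.linalg.inv(J@J.T+lam**2*np.eye(6)); dq=Ji@e
            if k: dq+=(np.eye(7)-Ji@J)@(k*(qn-q))
            q=np.clip(q+dq,LO,HI)
        out.append(q.copy())
    return out
E
python3 - <<'E'
from sim import *
qa=np.array([-0.24,.2,.34,2.05,-.37,.52,-.17]); qb=np.array([-.44,.22,.56,2.18,.55,.36,.07])
txt="-0.05 -0.01 0.01 0 -0.03 -0.06;-0.11 -0.02 0.01 0 -0.06 -0.11;-0.16 -0.02 0.02 0 -0.08 -0.17;-0.2 -0.02 0.02 0.01 -0.11 -0.22;-0.24 -0.01 0.02 0 -0.13 -0.28;-0.28 0 0.01 0 -0.16 -0.34;-0.32 0.02 0.01 0 -0.18 -0.4;-0.35 0.03 0 0 -0.2 -0.46;-0.37 0.06 0 0 -0.22 -0.52;-0.39 0.08 -0.01 -0.01 -0.24 -0.57;-0.41 0.11 -0.02 -0.01 -0.26 -0.63;-0.42 0.13 -0.03 -0.02 -0.28 -0.69"
r=np.array([[float(v) for v in s.split()] for s in txt.split(";")])
p0,R0,_=fk(qa)
poses=[(p0+R0.apply(v[:3]*300),R0*Ro.from_rotvec(v[3:]*np.pi/2)) for v in r]
print("actual",qb)
for k in (0,.02,.1): print(k,follow(qa,poses,k=k,qn=np.zeros(7)+[0,.6,0,1.5,0,1,0])[-1])
# from qb: follow path to G hover, pure min norm
q=np.array(read_state()["qpos"]);p0,R0,_=fk(q)
def lin(p,R,P,Q,n): return [(p+(P-p)*i/n,R*Ro.from_rotvec((R.inv()*Q).as_rotvec()*i/n)) for i in range(1,n+1)]
for k in (0,):
  for up in (200,300,400):
    A=lin(p0,R0,np.array([560-(up-200)*.3,-43,up]),Hp,24)
    B=lin(*A[-1],np.array([670,-37,56]),Hp,12)
    o=follow(q,A+B,k=k); print(up,o[12],o[23],o[-1],fk(o[-1])[0])
E
```

```text
actual [-0.44  0.22  0.56  2.18  0.55  0.36  0.07]
0 [-0.44  0.21  0.55  2.18  0.56  0.36  0.07]
0.02 [-0.27  0.2   0.35  2.18  0.67  0.4  -0.04]
0.1 [-0.13  0.19  0.18  2.17  0.74  0.43 -0.12]
200 [ 0.03  0.31  0.02  2.31  2.01  0.23 -0.82] [ 0.44  0.5  -0.48  2.31  2.54  0.23 -0.78] [ 0.36  0.88 -0.46  2.1   2.61  0.42 -0.76] [670. -37.  56.]
300 [-0.11  0.18  0.18  2.27  0.6   0.23  0.61] [ 0.58  0.25 -0.59  2.25  0.52  0.23  1.22] [ 0.46  0.93 -0.62  2.09  2.41  0.49 -0.51] [670. -37.  56.]
400 [-0.21  0.07  0.28  2.22  0.32  0.3   0.9 ] [-0.04  0.01  0.15  2.15 -0.28  0.42  2.  ] [ 0.6   0.81 -0.73  2.11 -1.1   0.23  2.94] [565.49 118.41 161.57]
```

```bash
cat >> sim.py <<'E'
def lin(p,R,P,Q,n): return [(p+(P-p)*i/n,R*Ro.from_rotvec((R.inv()*Q).as_rotvec()*i/n)) for i in range(1,n+1)]
def go(P,Q,n,grip,show=12,reps=1):
    s=read_state(); q=np.array(s["qpos"]); R0=Ro.from_euler("xyz",s["tool_rot"]); p0=np.array(s["eef_pos"])
    print("clock",round(s["clock"],2),"tcp",p0.round(1),"w",round(s["width"],1),"gf",round(s["gripper_force"],1),"f",np.round(s["force"],1),"q",q)
    A=lin(p0,R0,np.array(P,float),Q,n); o=follow(q,A)
    dq=np.abs(np.diff(np.r_[[q],o],axis=0)).max(); e=[np.linalg.norm(fk(x)[0]-a[0]) for x,a in zip(o,A)]
    print("turn",np.degrees((R0.inv()*Q).magnitude()).round(1),"dist",np.linalg.norm(P-p0).round(),"dqmax/row",round(dq,3),"simerr",round(max(e),1),"end",o[-1])
    for p,R in A[:show]:
        v=np.r_[R0.inv().apply(p-p0)/300,(R0.inv()*R).as_rotvec()/(np.pi/2)].round(3)
        print(" ".join(f"{t:g}" for t in v),grip,end="; ")
    print(); return o
E
python3 - <<'E'
from sim import *
o=go(np.array([560,-43,200]),Hp,26,-.4)
for x in o[::4]: p,R,_=fk(x);print(x,p.round(),R.apply([0,0,1]).round(2))
E
```

```text
clock 4.98 tcp [ 511.4 -148.6  328.6] w 59.6 gf 0.0 f [-0.2 -0.9  0.5] q [-0.44  0.22  0.56  2.18  0.55  0.36  0.07]
turn 66.6 dist 173.0 dqmax/row 0.427 simerr 64.6 end [ 0.44  0.5  -0.49  2.31  2.52  0.23 -0.75]
0.017 0.008 0.012 -0.011 0.002 -0.026 -0.4; 0.033 0.017 0.024 -0.021 0.003 -0.053 -0.4; 0.05 0.025 0.036 -0.032 0.005 -0.079 -0.4; 0.067 0.033 0.048 -0.042 0.007 -0.106 -0.4; 0.084 0.042 0.06 -0.053 0.008 -0.132 -0.4; 0.1 0.05 0.072 -0.063 0.01 -0.158 -0.4; 0.117 0.058 0.084 -0.074 0.012 -0.185 -0.4; 0.134 0.067 0.096 -0.084 0.013 -0.211 -0.4; 0.15 0.075 0.108 -0.095 0.015 -0.238 -0.4; 0.167 0.083 0.12 -0.105 0.017 -0.264 -0.4; 0.184 0.092 0.133 -0.116 0.019 -0.29 -0.4; 0.2 0.1 0.145 -0.126 0.02 -0.317 -0.4; 
[-0.43  0.22  0.55  2.2   0.57  0.33  0.1 ] [ 513. -145.  324.] [ 0.42 -0.32 -0.85]
[-0.39  0.24  0.52  2.25  0.64  0.23  0.18] [ 512. -134.  301.] [ 0.44 -0.29 -0.85]
[-0.32  0.27  0.44  2.29  0.84  0.23  0.13] [ 494. -142.  279.] [ 0.4  -0.31 -0.86]
[-0.11  0.29  0.19  2.31  1.79  0.23 -0.65] [ 532. -143.  282.] [ 0.53 -0.31 -0.79]
[ 0.24  0.35 -0.24  2.32  2.18  0.23 -0.84] [548. -91. 250.] [ 0.56 -0.13 -0.82]
[ 0.37  0.42 -0.4   2.32  2.35  0.23 -0.83] [551. -64. 225.] [ 0.55 -0.03 -0.83]
[ 0.43  0.48 -0.48  2.31  2.49  0.24 -0.77] [558. -47. 205.] [ 0.55  0.04 -0.84]
```

```bash
python3 - <<'E'
from sim import *
q=np.array(read_state()["qpos"])
x1=q.copy();x1[[4,5,6]]=1.1,.6,-.1; x2=x1.copy(); x2[[4,5,6]]=2.1,.6,-.3; x2[0]+=.3;x2[2]-=.3
out=rows([x1,x2],-.4)
P=[fk(x)[:2] for x in out]
B=lin(*P[-1],np.array([560,-43,200]),Hp,16)
C=lin(*B[-1],np.array([670,-37,56]),Hp,12)
o=follow(q,P+B+C); T=P+B+C
for i in list(range(0,len(o),3))+[len(o)-1]: p,R,_=fk(o[i]);print(i,o[i],p.round(),R.apply([0,0,1]).round(2),np.linalg.norm(p-T[i][0]).round(1))
print(np.abs(np.diff(o,axis=0)).max())
E
```

```text
total rows 13
-0.05 -0.05 -0 0.03 -0.02 -0.04 -0.4; -0.1 -0.1 -0.01 0.06 -0.05 -0.08 -0.4; -0.16 -0.14 -0.02 0.09 -0.09 -0.12 -0.4; -0.24 -0.17 -0.04 0.12 -0.12 -0.16 -0.4; -0.31 -0.2 -0.06 0.14 -0.16 -0.2 -0.4; -0.38 -0.17 -0.07 0.14 -0.2 -0.26 -0.4; -0.44 -0.13 -0.08 0.13 -0.23 -0.31 -0.4; -0.49 -0.08 -0.09 0.12 -0.26 -0.36 -0.4; -0.54 -0.03 -0.1 0.11 -0.29 -0.42 -0.4; -0.58 0.03 -0.11 0.1 -0.32 -0.47 -0.4; -0.61 0.09 -0.13 0.08 -0.36 -0.53 -0.4; -0.63 0.15 -0.15 0.07 -0.39 -0.58 -0.4
0 [-0.47  0.22  0.61  2.18  0.64  0.4   0.06] [ 504. -164.  332.] [ 0.38 -0.39 -0.84] 0.0
3 [-0.58  0.24  0.74  2.18  0.93  0.5  -0.  ] [ 488. -225.  362.] [ 0.33 -0.57 -0.75] 0.0
6 [-0.63  0.26  0.84  2.19  1.3   0.48 -0.1 ] [ 516. -263.  404.] [ 0.41 -0.67 -0.62] 0.0
9 [-0.62  0.28  0.87  2.19  1.78  0.43 -0.3 ] [ 565. -270.  443.] [ 0.56 -0.67 -0.49] 0.0
12 [-0.52  0.26  0.75  2.19  2.24  0.48 -0.48] [ 614. -254.  478.] [ 0.71 -0.6  -0.38] 0.0
15 [-0.48  0.25  0.68  2.23  2.29  0.37 -0.55] [ 604. -215.  426.] [ 0.71 -0.5  -0.5 ] 0.0
18 [-0.37  0.26  0.54  2.27  2.41  0.28 -0.68] [ 594. -175.  374.] [ 0.7  -0.38 -0.61] 0.0
21 [-0.17  0.28  0.3   2.29  2.58  0.23 -0.86] [ 584. -136.  322.] [ 0.67 -0.26 -0.7 ] 0.8
24 [ 0.07  0.34  0.01  2.31  2.75  0.23 -1.02] [ 579. -100.  275.] [ 0.64 -0.14 -0.76] 8.8
27 [ 0.27  0.43 -0.25  2.31  2.87  0.23 -1.12] [571. -60. 223.] [ 0.59 -0.   -0.81] 10.0
30 [ 0.3   0.54 -0.31  2.29  2.9   0.25 -1.14] [578. -42. 176.] [ 0.54  0.05 -0.84] 0.0
33 [ 0.28  0.64 -0.29  2.24  2.9   0.3  -1.13] [606. -40. 140.] [ 0.54  0.05 -0.84] 0.0
36 [ 0.26  0.73 -0.28  2.19  2.9   0.34 -1.12] [633. -39. 104.] [ 0.54  0.05 -0.84] 0.0
39 [ 0.24  0.82 -0.27  2.12  2.91  0.37 -1.12] [661. -38.  68.] [ 0.54  0.05 -0.84] 0.0
40 [ 0.24  0.85 -0.27  2.1   2.91  0.37 -1.11] [670. -37.  56.] [ 0.54  0.05 -0.84] 0.0
0.16914987229544876
```

Good. That path works in the model, so I'll run it.

Emit:
{"method": "move_arm", "body": {"rows": "-0.05 -0.05 0 0.03 -0.02 -0.04 -0.4; -0.1 -0.1 -0.01 0.06 -0.05 -0.08 -0.4; -0.16 -0.14 -0.02 0.09 -0.09 -0.12 -0.4; -0.24 -0.17 -0.04 0.12 -0.12 -0.16 -0.4; -0.31 -0.2 -0.06 0.14 -0.16 -0.2 -0.4; -0.38 -0.17 -0.07 0.14 -0.2 -0.26 -0.4; -0.44 -0.13 -0.08 0.13 -0.23 -0.31 -0.4; -0.49 -0.08 -0.09 0.12 -0.26 -0.36 -0.4; -0.54 -0.03 -0.1 0.11 -0.29 -0.42 -0.4; -0.58 0.03 -0.11 0.1 -0.32 -0.47 -0.4; -0.61 0.09 -0.13 0.08 -0.36 -0.53 -0.4; -0.63 0.15 -0.15 0.07 -0.39 -0.58 -0.4"}}

```text
clock: 5.98
eef_pos: [595.1, -264.3, 466.0]
tool_rot: [-2.26, 0.872, -2.9]
force: [-1.3, -1.5, 1.1]
width: 59.8
gripper_force: 0.0
```

```bash
python3 - <<'E'
from sim import *
o=go(np.array([560,-43,200]),Hp,20,-.4,20)
for x in o[::4]: p,R,_=fk(x);print(x,p.round(),R.apply([0,0,1]).round(2))
E
```

```text
clock 5.98 tcp [ 595.1 -264.3  466. ] w 59.8 gf 0.0 f [-1.3 -1.5  1.1] q [-0.57  0.27  0.8   2.2   2.11  0.47 -0.45]
turn 48.3 dist 348.0 dqmax/row 0.084 simerr 9.4 end [ 0.33  0.48 -0.33  2.31  2.87  0.23 -1.11]
0.032 0.048 -0.009 -0.025 0.01 -0.001 -0.4; 0.064 0.095 -0.018 -0.05 0.02 -0.002 -0.4; 0.096 0.143 -0.027 -0.074 0.031 -0.003 -0.4; 0.128 0.19 -0.036 -0.099 0.041 -0.004 -0.4; 0.16 0.238 -0.045 -0.124 0.051 -0.005 -0.4; 0.192 0.285 -0.054 -0.149 0.061 -0.006 -0.4; 0.224 0.333 -0.063 -0.174 0.072 -0.007 -0.4; 0.255 0.38 -0.072 -0.199 0.082 -0.008 -0.4; 0.287 0.428 -0.081 -0.223 0.092 -0.009 -0.4; 0.319 0.475 -0.09 -0.248 0.102 -0.01 -0.4; 0.351 0.523 -0.099 -0.273 0.112 -0.011 -0.4; 0.383 0.57 -0.108 -0.298 0.123 -0.012 -0.4; 0.415 0.618 -0.117 -0.323 0.133 -0.013 -0.4; 0.447 0.665 -0.126 -0.347 0.143 -0.014 -0.4; 0.479 0.713 -0.135 -0.372 0.153 -0.015 -0.4; 0.511 0.76 -0.144 -0.397 0.164 -0.016 -0.4; 0.543 0.808 -0.154 -0.422 0.174 -0.017 -0.4; 0.575 0.855 -0.163 -0.447 0.184 -0.018 -0.4; 0.607 0.903 -0.172 -0.472 0.194 -0.019 -0.4; 0.639 0.95 -0.181 -0.496 0.204 -0.02 -0.4; 
[-0.55  0.26  0.78  2.21  2.13  0.44 -0.46] [ 593. -253.  453.] [ 0.66 -0.6  -0.44]
[-0.49  0.26  0.68  2.26  2.22  0.33 -0.56] [ 586. -209.  400.] [ 0.67 -0.48 -0.56]
[-0.32  0.27  0.48  2.29  2.4   0.25 -0.73] [ 579. -165.  346.] [ 0.67 -0.35 -0.66]
[-0.06  0.31  0.17  2.31  2.61  0.23 -0.93] [ 576. -123.  297.] [ 0.65 -0.22 -0.73]
[ 0.19  0.39 -0.15  2.31  2.78  0.23 -1.06] [572. -80. 245.] [ 0.61 -0.07 -0.79]
```

Emit:
{"method": "move_arm", "body": {"rows": "0.06 0.09 -0.02 -0.05 0.02 0 -0.4; 0.13 0.19 -0.04 -0.1 0.04 0 -0.4; 0.19 0.28 -0.05 -0.15 0.06 -0.01 -0.4; 0.25 0.38 -0.07 -0.2 0.08 -0.01 -0.4; 0.32 0.47 -0.09 -0.25 0.1 -0.01 -0.4; 0.38 0.57 -0.11 -0.3 0.12 -0.01 -0.4; 0.45 0.66 -0.13 -0.35 0.14 -0.01 -0.4; 0.51 0.76 -0.14 -0.4 0.16 -0.02 -0.4; 0.57 0.85 -0.16 -0.45 0.18 -0.02 -0.4; 0.64 0.95 -0.18 -0.5 0.2 -0.02 -0.4; 0.64 0.95 -0.18 -0.5 0.2 -0.02 -0.4; 0.64 0.95 -0.18 -0.5 0.2 -0.02 -0.4"}}

```text
clock: 6.98
eef_pos: [558.6, -42.1, 196.7]
tool_rot: [3.13, 0.576, -3.044]
force: [-1.1, 0.9, -1.1]
width: 59.7
gripper_force: 0.0
```

```bash
python3 - <<'E'
from sim import *
o=go(np.array([650,-39,87]),Hp,6,-.4)
E
```

```text
clock 6.98 tcp [558.6 -42.1 196.7] w 59.7 gf 0.0 f [-1.1  0.9 -1.1] q [ 0.55  0.52 -0.64  2.31  2.34  0.28 -0.55]
turn 0.6 dist 143.0 dqmax/row 0.07 simerr 0.0 end [ 0.46  0.85 -0.6   2.14  2.41  0.45 -0.54]
-0.009 -0.004 0.079 0.001 0 -0 -0.4; -0.019 -0.008 0.157 0.002 0 -0 -0.4; -0.028 -0.012 0.236 0.003 0 -0.001 -0.4; -0.037 -0.017 0.315 0.004 0 -0.001 -0.4; -0.047 -0.021 0.393 0.005 0 -0.001 -0.4; -0.056 -0.025 0.472 0.007 0 -0.001 -0.4;
```

Emit:
{"method": "move_arm", "body": {"rows": "-0.01 0 0.08 0 0 0 -0.4; -0.02 -0.01 0.16 0 0 0 -0.4; -0.03 -0.01 0.24 0 0 0 -0.4; -0.04 -0.02 0.32 0.01 0 0 -0.4; -0.05 -0.02 0.4 0.01 0 0 -0.4; -0.06 -0.03 0.44 0.01 0 0 -0.4; -0.06 -0.03 0.47 0.01 0 0 -0.4; -0.06 -0.03 0.47 0.01 0 0 -0.4"}}

```text
clock: 7.65
eef_pos: [654.8, -41.5, 91.7]
tool_rot: [-3.128, 0.582, -3.038]
force: [-0.5, 0.5, 0.3]
width: 59.6
gripper_force: 0.0
```

```bash
python3 - <<'E'
from sim import *
o=go(np.array([670,-37,56]),Hp,3,-.4)
d=get_image("scene");t=get_image("top")
a=cv2.resize(d["img"][190:270,190:300],None,fx=5.5,fy=5.5,interpolation=cv2.INTER_CUBIC)
cv2.imwrite("pics/d.png",a[:,:,::-1])
E
```

```text
clock 7.65 tcp [654.8 -41.5  91.7] w 59.6 gf 0.0 f [-0.5  0.5  0.3] q [ 0.45  0.83 -0.59  2.14  2.4   0.45 -0.53]
turn 0.8 dist 39.0 dqmax/row 0.038 simerr 0.0 end [ 0.44  0.92 -0.6   2.09  2.43  0.48 -0.54]
0.007 0.004 0.043 -0.003 0.001 0.001 -0.4; 0.015 0.008 0.085 -0.005 0.003 0.001 -0.4; 0.022 0.011 0.128 -0.008 0.004 0.002 -0.4;
```

View pics/d.png

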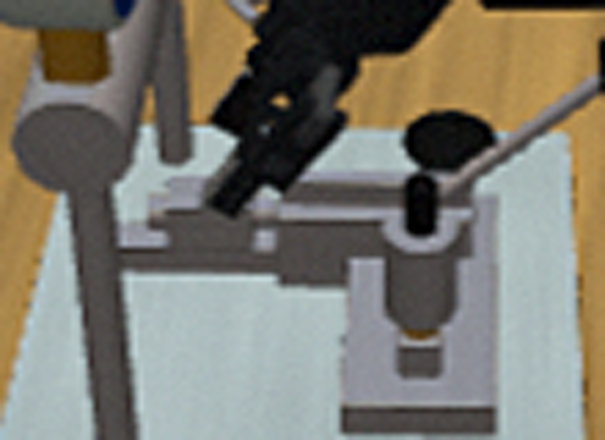

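The near finger, tip at crop (225,205), stands beside the adaptor's near side, and the other finger is beyond it, so the alignment looks right. Next I descend and close.

Emit:
{"method": "move_arm", "body": {"rows": "0.01 0 0.03 0 0 0 -0.4; 0.01 0.01 0.06 0 0 0 -0.4; 0.02 0.01 0.09 -0.01 0 0 -0.4; 0.02 0.01 0.115 -0.01 0 0 -0.4; 0.02 0.01 0.125 -0.01 0 0 -0.4; 0.02 0.01 0.125 -0.01 0 0 -0.4; 0.02 0.01 0.125 -0.01 0 0 -0.4"}}

```text
clock: 8.33
eef_pos: [669.7, -36.8, 56.8]
tool_rot: [3.137, 0.582, -3.04]
force: [0.1, -0.0, 0.5]
width: 59.3
gripper_force: 0.0
```

Emit:
{"method": "move_arm", "body": {"rows": "0 0 0 0 0 0 0; 0 0 0 0 0 0 0; 0 0 0 0 0 0 0.1; 0 0 0 0 0 0 0.2; 0 0 0 0 0 0 0.3; 0 0 0 0 0 0 0.4; 0 0 0 0 0 0 0.6; 0 0 0 0 0 0 0.8; 0 0 0 0 0 0 1; 0 0 0 0 0 0 1; 0 0 0 0 0 0 1"}}

```text
clock: 9.25
eef_pos: [669.9, -37.4, 57.7]
tool_rot: [3.139, 0.583, -3.039]
force: [-3.2, -1.8, 4.9]
width: 27.5
gripper_force: 59.4
```

```bash
python3 - <<'E'
from sim import *
o=go(np.array([670,-37,136]),Hp,8,1)
E
```

```text
clock 9.25 tcp [669.9 -37.4  57.7] w 27.5 gf 59.4 f [-3.2 -1.8  4.9] q [ 0.46  0.91 -0.61  2.1   2.45  0.48 -0.54]
turn 0.5 dist 78.0 dqmax/row 0.029 simerr 0.0 end [ 0.38  0.73 -0.49  2.07  2.28  0.28 -0.47]
-0.018 0 -0.027 0 0.001 0 1; -0.036 0 -0.054 0.001 0.001 0 1; -0.054 0.001 -0.082 0.001 0.002 0 1; -0.072 0.001 -0.109 0.001 0.002 0.001 1; -0.09 0.001 -0.136 0.002 0.003 0.001 1; -0.108 0.001 -0.163 0.002 0.003 0.001 1; -0.126 0.002 -0.191 0.002 0.004 0.001 1; -0.144 0.002 -0.218 0.003 0.004 0.001 1;
```

Emit:
{"method": "move_arm", "body": {"rows": "-0.02 0 -0.03 0 0 0 1; -0.04 0 -0.05 0 0 0 1; -0.05 0 -0.08 0 0 0 1; -0.07 0 -0.11 0 0 0 1; -0.09 0 -0.14 0 0 0 1; -0.11 0 -0.16 0 0 0 1; -0.12 0 -0.18 0 0 0 1; -0.12 0 -0.18 0 0 0 1"}}

```text
clock: 9.92
eef_pos: [670.9, -36.7, 124.0]
tool_rot: [3.139, 0.585, -3.038]
force: [1.0, 0.4, -2.9]
width: 27.2
gripper_force: 59.5
```

```bash
python3 - <<'E'
from sim import *
s=read_state();q=np.array(s["qpos"]);p=np.array(s["eef_pos"]);R=Ro.from_euler("xyz",s["tool_rot"])
print(p,s["width"],s["force"])
for yt in (.1,.4,.8):
  Q=tool(yt,33)*Ro.from_euler("z",np.pi)
  A=lin(p,R,np.array([570,-43,270]),Hp,10);B=lin(*A[-1],np.array([480,160,290]),Q,16);C=lin(*B[-1],np.array([497,367,100]),Q,16);Dd=lin(*C[-1],np.array([497,367,20]),Q,8)
  T=A+B+C+Dd;o=follow(q,T)
  print(yt,"err",max(np.linalg.norm(fk(x)[0]-a[0]) for x,a in zip(o,T)).round(1),"dq",np.abs(np.diff(o,axis=0)).max().round(3))
  for i in (9,17,25,41,49): print(o[i],fk(o[i])[0].round())
E
```

```text
[670.86 -36.71 123.98] 27.234234346769053 [ 0.97  0.41 -2.92]
0.1 err 57.5 dq 0.362
[ 0.53  0.37 -0.58  2.2   1.21  0.23  0.54] [557. -72. 264.]
[ 0.38  0.31 -0.73  2.29  1.49  0.3   0.01] [525.  59. 280.]
[ 0.15  0.29 -0.83  2.31  1.39  0.49 -0.18] [480. 160. 290.]
[-0.41  0.87 -0.76  2.14  1.82  0.95 -0.83] [497. 367. 100.]
[-0.43  1.04 -0.71  2.14  2.    1.03 -0.98] [497. 367.  20.]
0.4 err 57.5 dq 0.362
[ 0.53  0.37 -0.58  2.2   1.21  0.23  0.54] [557. -72. 264.]
[ 0.54  0.34 -0.85  2.28  1.43  0.23  0.26] [525.  58. 280.]
[ 0.39  0.3  -0.94  2.32  1.41  0.27  0.2 ] [480. 160. 290.]
[-0.23  0.91 -0.89  2.21  2.02  0.91 -0.62] [497. 367. 100.]
[-0.25  1.09 -0.84  2.21  2.2   1.02 -0.74] [497. 367.  20.]
0.8 err 57.5 dq 0.362
[ 0.53  0.37 -0.58  2.2   1.21  0.23  0.54] [557. -72. 264.]
[ 0.78  0.44 -1.08  2.25  1.19  0.24  0.76] [525.  59. 280.]
[ 0.75  0.5  -1.25  2.25  0.97  0.3   1.14] [484. 145. 283.]
[ 0.01  0.99 -1.05  2.21  2.12  0.77 -0.15] [497. 367. 100.]
[-0.01  1.18 -1.01  2.22  2.31  0.89 -0.22] [497. 367.  20.]
```

```bash
cat > tr.py <<'E'
from sim import *
H42=tool(.1,45)*Ro.from_euler("z",np.pi)
W=[((575,-43,215),H42,8),((500,130,235),H42,10),((497,367,110),Hp,12),((497,367,20),Hp,8)]
def test(W):
  s=read_state();q=np.array(s["qpos"]);p=np.array(s["eef_pos"]);R=Ro.from_euler("xyz",s["tool_rot"]); T=[(p,R)];k=[]
  for P,Q,n in W: T+=lin(*T[-1],np.array(P,float),Q,n);k.append(len(T)-1)
  o=follow(q,T)
  print("err",[np.linalg.norm(fk(o[i])[0]-T[i][0]).round(1) for i in range(0,len(T),3)],"dq",np.abs(np.diff(o,axis=0)).max().round(3))
  for i in k: print(o[i],fk(o[i])[0].round())
E
python3 - <<'E'
from tr import *
test(W); go(np.array(W[0][0]),W[0][1],10,1)
E
```

```text
err [np.float64(0.0), np.float64(0.0), np.float64(0.0), np.float64(0.0), np.float64(19.5), np.float64(41.6), np.float64(45.6), np.float64(1.9), np.float64(0.0), np.float64(0.0), np.float64(0.0), np.float64(0.0), np.float64(0.0)] dq 0.068
[ 0.71  0.65 -0.89  2.42  2.59  0.64 -0.73] [575. -43. 215.]
[ 0.19  0.57 -0.98  2.47  2.16  0.95 -0.91] [536. 146. 258.]
[-0.33  0.9  -0.9   2.13  1.79  1.05 -0.77] [497. 367. 110.]
[-0.37  1.09 -0.83  2.14  1.99  1.12 -0.93] [497. 367.  20.]
clock 9.92 tcp [670.9 -36.7 124. ] w 27.2 gf 59.5 f [ 1.   0.4 -2.9] q [ 0.42  0.76 -0.54  2.09  2.32  0.32 -0.49]
turn 11.5 dist 132.0 dqmax/row 0.048 simerr 0.0 end [ 0.71  0.65 -0.89  2.42  2.59  0.64 -0.73]
0.01 0.001 -0.043 0 -0.013 0 1; 0.02 0.003 -0.086 0.001 -0.026 0 1; 0.03 0.004 -0.129 0.001 -0.038 0.001 1; 0.04 0.005 -0.172 0.001 -0.051 0.001 1; 0.05 0.007 -0.215 0.002 -0.064 0.001 1; 0.06 0.008 -0.258 0.002 -0.077 0.001 1; 0.07 0.009 -0.301 0.002 -0.09 0.001 1; 0.08 0.011 -0.344 0.003 -0.102 0.001 1; 0.09 0.012 -0.387 0.003 -0.115 0.002 1; 0.099 0.013 -0.43 0.003 -0.128 0.002 1;
```

Emit:
{"method": "move_arm", "body": {"rows": "0.01 0 -0.04 0 -0.01 0 1; 0.02 0 -0.09 0 -0.02 0 1; 0.03 0 -0.13 0 -0.03 0 1; 0.04 0 -0.17 0 -0.04 0 1; 0.05 0.01 -0.22 0 -0.05 0 1; 0.06 0.01 -0.26 0 -0.06 0 1; 0.07 0.01 -0.3 0 -0.07 0 1; 0.08 0.01 -0.34 0 -0.08 0 1; 0.09 0.01 -0.39 0 -0.09 0 1; 0.1 0.01 -0.43 0 -0.1 0 1; 0.1 0.01 -0.43 0 -0.1 0 1"}}

```text
clock: 10.83
eef_pos: [571.9, -44.4, 213.1]
tool_rot: [3.137, 0.737, -3.039]
force: [-0.6, 0.7, -3.2]
width: 27.3
gripper_force: 59.7
```

```bash
python3 - <<'E'
from tr import *
test([((545,130,240),Hp,10),((497,367,110),Hp,12),((497,367,20),Hp,8)])
go(np.array((545,130,240)),Hp,8,1)
E
```

```text
err [np.float64(0.0), np.float64(0.0), np.float64(0.0), np.float64(0.0), np.float64(0.0), np.float64(0.0), np.float64(0.0), np.float64(0.0), np.float64(0.0), np.float64(0.0), np.float64(0.0)] dq 0.116
[ 0.06  0.42 -0.58  2.27  1.73  0.4  -0.37] [545. 130. 240.]
[-0.45  0.82 -0.68  2.14  1.79  0.88 -0.83] [497. 367. 110.]
[-0.47  1.01 -0.64  2.14  2.01  0.97 -1.02] [497. 367.  20.]
clock 10.83 tcp [571.9 -44.4 213.1] w 27.3 gf 59.7 f [-0.6  0.7 -3.2] q [ 0.71  0.61 -0.86  2.39  2.54  0.53 -0.69]
turn 9.2 dist 179.0 dqmax/row 0.144 simerr 0.0 end [ 0.06  0.42 -0.58  2.27  1.73  0.4  -0.37]
-0.005 0.073 -0.01 0 0.013 0 1; -0.01 0.147 -0.021 0.001 0.026 0 1; -0.014 0.22 -0.031 0.001 0.038 0.001 1; -0.019 0.294 -0.042 0.002 0.051 0.001 1; -0.024 0.367 -0.052 0.002 0.064 0.001 1; -0.029 0.441 -0.063 0.003 0.077 0.001 1; -0.033 0.514 -0.073 0.003 0.09 0.001 1; -0.038 0.588 -0.084 0.004 0.103 0.001 1;
```

Emit:
{"method": "move_arm", "body": {"rows": "0 0.05 -0.01 0 0.01 0 1; -0.01 0.11 -0.02 0 0.02 0 1; -0.01 0.17 -0.03 0 0.03 0 1; -0.01 0.23 -0.03 0 0.04 0 1; -0.02 0.29 -0.04 0 0.05 0 1; -0.02 0.35 -0.05 0 0.06 0 1; -0.03 0.41 -0.06 0 0.07 0 1; -0.03 0.47 -0.07 0 0.08 0 1; -0.03 0.53 -0.08 0 0.09 0 1; -0.04 0.59 -0.08 0 0.1 0 1; -0.04 0.59 -0.08 0 0.1 0 1"}}

```text
clock: 11.75
eef_pos: [549.4, 137.2, 241.1]
tool_rot: [3.133, 0.584, -3.034]
force: [1.1, 0.6, -1.7]
width: 27.1
gripper_force: 59.9
```

```bash
python3 - <<'E'
from tr import *
go(np.array((497,367,110)),Hp,10,1)
E
```

```text
clock 11.75 tcp [549.4 137.2 241.1] w 27.1 gf 59.9 f [ 1.1  0.6 -1.7] q [ 0.07  0.42 -0.59  2.27  1.74  0.39 -0.37]
turn 0.9 dist 270.0 dqmax/row 0.094 simerr 0.0 end [-0.45  0.82 -0.68  2.14  1.79  0.88 -0.83]
0.032 0.078 0.032 0.001 0.001 0 1; 0.063 0.156 0.064 0.002 0.001 0.001 1; 0.095 0.233 0.096 0.002 0.002 0.001 1; 0.127 0.311 0.128 0.003 0.002 0.002 1; 0.159 0.389 0.16 0.004 0.003 0.002 1; 0.19 0.467 0.193 0.005 0.003 0.002 1; 0.222 0.544 0.225 0.006 0.004 0.003 1; 0.254 0.622 0.257 0.007 0.004 0.003 1; 0.285 0.7 0.289 0.007 0.005 0.004 1; 0.317 0.778 0.321 0.008 0.005 0.004 1;
```

Emit:
{"method": "move_arm", "body": {"rows": "0.03 0.07 0.03 0 0 0 1; 0.06 0.15 0.06 0 0 0 1; 0.1 0.23 0.09 0 0 0 1; 0.13 0.31 0.13 0 0 0 1; 0.16 0.39 0.16 0 0 0 1; 0.19 0.47 0.19 0 0 0 1; 0.22 0.54 0.23 0.01 0 0 1; 0.25 0.62 0.26 0.01 0 0 1; 0.28 0.69 0.29 0.01 0 0 1; 0.32 0.74 0.31 0.01 0 0 1; 0.32 0.77 0.32 0.01 0 0 1; 0.32 0.77 0.32 0.01 0 0 1"}}

```text
clock: 12.75
eef_pos: [496.6, 360.8, 106.3]
tool_rot: [-3.131, 0.58, -3.037]
force: [-0.6, 0.5, -2.3]
width: 27.3
gripper_force: 59.9
```

```bash
python3 - <<'E'
from tr import *
t=get_image("top");d=get_image("scene")
a=cv2.resize(t["img"][150:270,90:230],None,fx=3,fy=3,interpolation=cv2.INTER_CUBIC)
b=cv2.resize(d["img"][270:419,190:340],None,fx=2.5,fy=2.5,interpolation=cv2.INTER_CUBIC)[:360]
cv2.imwrite("pics/e.png",np.hstack([a[:360],b])[:,:,::-1])
go(np.array((497,367,24)),Hp,6,1)
E
```

```text
clock 12.85 tcp [498.1 357.4 107.6] w 27.5 gf 59.9 f [ 0.1 -0.6 -1.4] q [-0.44  0.82 -0.69  2.16  1.8   0.9  -0.84]
turn 0.8 dist 84.0 dqmax/row 0.04 simerr 0.0 end [-0.47  1.01 -0.66  2.15  2.    0.97 -1.01]
0.026 0.006 0.039 -0.001 0.001 0 1; 0.051 0.012 0.077 -0.003 0.001 0 1; 0.077 0.018 0.116 -0.004 0.002 0 1; 0.102 0.024 0.155 -0.005 0.003 0.001 1; 0.128 0.029 0.193 -0.006 0.004 0.001 1; 0.154 0.035 0.232 -0.008 0.004 0.001 1;
```

View pics/e.png

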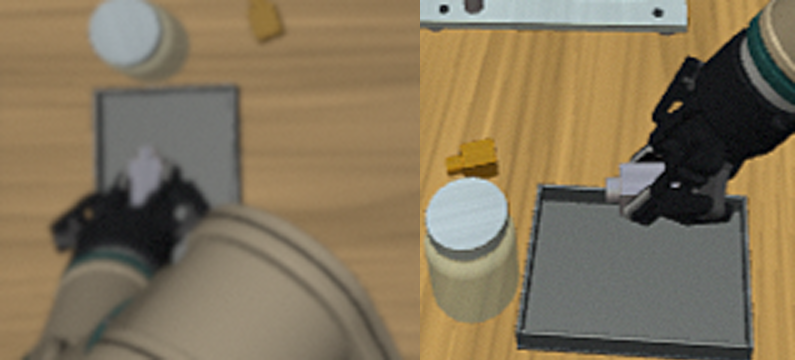

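The adaptor is level in the jaws over the tray, at top crop (147,180) and scene crop (635,182). Next I lower it.

Emit:
{"method": "move_arm", "body": {"rows": "0.03 0.01 0.04 0 0 0 1; 0.05 0.01 0.08 0 0 0 1; 0.08 0.02 0.12 0 0 0 1; 0.1 0.02 0.15 0 0 0 1; 0.13 0.03 0.19 0 0 0 1; 0.15 0.04 0.225 -0.01 0 0 1; 0.15 0.04 0.225 -0.01 0 0 1; 0.15 0.04 0.225 -0.01 0 0 1"}}

```text
clock: 13.52
eef_pos: [496.4, 367.7, 26.3]
tool_rot: [3.14, 0.582, -3.04]
force: [-0.1, -0.1, -2.6]
width: 27.5
gripper_force: 59.7
```

Emit:
{"method": "move_arm", "body": {"rows": "0.004 0 0.006 0 0 0 1; 0.004 0 0.006 0 0 0 1; 0.004 0 0.006 0 0 0 1"}}

```text
clock: 13.77
eef_pos: [496.1, 369.3, 25.1]
tool_rot: [3.137, 0.583, -3.04]
force: [-0.3, -0.9, -2.3]
width: 27.4
gripper_force: 59.7
```

Emit:
{"method": "move_arm", "body": {"rows": "0.004 0 0.006 0 0 0 1; 0.006 0 0.01 0 0 0 1; 0.006 0 0.01 0 0 0 1; 0.006 0 0.01 0 0 0 1"}}

```text
clock: 14.1
eef_pos: [495.8, 369.3, 20.6]
tool_rot: [3.138, 0.582, -3.039]
force: [0.7, -0.7, -2.7]
width: 26.9
gripper_force: 59.7
```

Emit:
{"method": "move_arm", "body": {"rows": "0.002 0 0.004 0 0 0 1; 0.004 0 0.006 0 0 0 1; 0.004 0 0.006 0 0 0 1; 0.004 0 0.006 0 0 0 1"}}

```text
clock: 14.43
eef_pos: [496.0, 369.4, 19.7]
tool_rot: [3.138, 0.584, -3.039]
force: [-2.8, -1.7, 6.4]
width: 27.2
gripper_force: 65.8
```

Contact, with a force of about +9 N. I'll open gradually.

Emit:
{"method": "move_arm", "body": {"rows": "0 0 0 0 0 0 0.3; 0 0 0 0 0 0 0.2; 0 0 0 0 0 0 0.1; 0 0 0 0 0 0 0; 0 0 0 0 0 0 -0.1; 0 0 0 0 0 0 -0.2; 0 0 0 0 0 0 -0.2; 0 0 0 0 0 0 -0.2"}}

```text
clock: 15.1
eef_pos: [495.8, 369.0, 18.3]
tool_rot: [3.138, 0.582, -3.039]
force: [0.7, 0.6, -0.4]
width: 51.0
gripper_force: 0.0
```

```bash
python3 - <<'E'
from tr import *
H40=tool(.1,40)*Ro.from_euler("z",np.pi)
go(np.array((440,362,106)),Hp,6,-.2)
E
```

```text
clock 15.1 tcp [495.8 369.   18.3] w 51.0 gf 0.0 f [ 0.7  0.6 -0.4] q [-0.47  1.01 -0.66  2.15  2.01  0.98 -1.02]
turn 0.4 dist 104.0 dqmax/row 0.04 simerr 0.0 end [-0.51  0.82 -0.73  2.24  1.81  0.96 -0.98]
-0.001 -0.001 -0.058 0.001 0.001 0 -0.2; -0.001 -0.001 -0.116 0.001 0.001 0 -0.2; -0.002 -0.002 -0.174 0.002 0.002 0.001 -0.2; -0.003 -0.002 -0.232 0.002 0.002 0.001 -0.2; -0.004 -0.003 -0.289 0.003 0.003 0.001 -0.2; -0.004 -0.003 -0.347 0.003 0.004 0.001 -0.2;
```

Emit:
{"method": "move_arm", "body": {"rows": "0 0 -0.03 0 0 0 -0.2; 0 0 -0.07 0 0 0 -0.2; 0 0 -0.12 0 0 0 -0.2; 0 0 -0.18 0 0 0 -0.2; 0 0 -0.24 0 0 0 -0.2; 0 0 -0.29 0 0 0 -0.2; 0 0 -0.35 0 0 0 -0.2; 0 0 -0.35 0 0 0 -0.2"}}

```text
clock: 15.77
eef_pos: [436.4, 364.5, 109.5]
tool_rot: [3.135, 0.584, -3.036]
force: [-0.6, 0.5, 0.5]
width: 51.2
gripper_force: 0.0
```

```bash
cat > sc.py <<'E'
from sim import *
yaw=.068;o2=np.array([555,-44.3])
def st(x,y,z): c,s_=np.cos(yaw),np.sin(yaw); return np.array([o2[0]+c*x-s_*y,o2[1]+s_*x+c*y,z])
def bar(th,tilt,g=5):  # TCP with grasp point at the bar centre
    Q=tool(yaw,tilt); return st(130*np.cos(th),0,65+130*np.sin(th))+Q.apply([0,0,g])
E
python3 - <<'E'
from sc import *
rng=np.random.default_rng(1); q=np.array(read_state()["qpos"]); print(read_state()["eef_pos"],q)
for th in (2.377,1.8,1.3):
 for tilt in (-15,0,10,20,33):
  for half in (0,np.pi):
    S=[]
    for i in range(16):
        q0=q.copy() if i==0 else rng.uniform(LO,HI); q0[0]=rng.uniform(-1,1)
        x,e=ik(bar(th,tilt),tool(yaw,tilt)*Ro.from_euler("z",half),q0,m=.04)
        if e<.01: S.append(x)
    if S:
        S=np.array(S); print(th,tilt,round(half),len(S),"q5 min/max rows",S[S[:,4].argmin()],S[S[:,4].argmax()])
t=get_image("top"); a=cv2.resize(t["img"][165:255,110:190],None,fx=5,fy=5,interpolation=cv2.INTER_CUBIC);cv2.imwrite("pics/f.png",a[:,:,::-1])
E
```

```text
[436.42 364.45 109.49] [-0.51  0.81 -0.74  2.26  1.81  0.97 -0.99]
2.377 -15 0 10 q5 min/max rows [-0.43  0.75  0.77  1.93 -0.51  0.96 -0.89] [ 0.45  0.72 -0.67  1.89  0.49  0.99 -1.98]
2.377 -15 3 9 q5 min/max rows [ 0.18  0.64 -0.22  1.9   0.19  0.89  1.48] [ 0.64  0.88 -1.06  1.88  0.74  1.18  0.89]
2.377 0 0 11 q5 min/max rows [-0.45  0.64  0.78  2.14 -0.76  0.66 -0.65] [ 0.77  0.83 -1.18  2.09  0.99  0.95 -2.48]
2.377 0 3 11 q5 min/max rows [-0.12  0.54  0.24  2.12 -0.25  0.51  1.95] [ 0.73  0.78 -1.08  2.09  0.93  0.88  0.72]
2.377 10 0 6 q5 min/max rows [-0.37  0.56  0.65  2.28 -1.06  0.42 -0.35] [ 0.59  0.59 -0.76  2.24  1.01  0.46 -2.46]
2.377 10 3 15 q5 min/max rows [-0.18  0.5   0.35  2.27 -0.74  0.29  2.46] [ 0.82  0.79 -1.2   2.23  1.24  0.79  0.44]
2.377 20 3 7 q5 min/max rows [ 0.78  0.69 -1.05  2.38  1.65  0.57  0.06] [ 0.56  0.55 -0.68  2.39  1.78  0.31 -0.07]
1.8 -15 0 12 q5 min/max rows [-0.6   1.01  1.26  1.73 -0.8   1.37 -0.62] [ 0.63  0.96 -1.19  1.67  0.78  1.4  -2.25]
1.8 -15 3 11 q5 min/max rows [-0.19  0.68  0.34  1.71 -0.19  1.06  1.87] [ 0.57  0.87 -1.01  
[... 1402 characters left out ...]
  0.86]
1.3 10 0 10 q5 min/max rows [-0.59  0.8   1.07  1.93 -1.06  0.88 -0.48] [ 0.71  0.85 -1.18  1.88  1.06  0.95 -2.43]
1.3 10 3 9 q5 min/max rows [ 0.07  0.55 -0.05  1.91  0.02  0.51  1.65] [ 0.69  0.82 -1.12  1.88  1.03  0.91  0.74]
1.3 20 0 8 q5 min/max rows [-0.32  0.57  0.55  2.08 -1.06  0.4  -0.44] [ 0.75  0.8  -1.15  2.04  1.3   0.76 -2.66]
1.3 20 3 10 q5 min/max rows [-0.16  0.53  0.3   2.07 -0.77  0.29  2.43] [ 0.77  0.83 -1.2   2.03  1.33  0.8   0.47]
1.3 33 0 8 q5 min/max rows [ 0.62  0.65 -0.82  2.24  2.02  0.43  2.9 ] [-0.35  0.59  0.61  2.28  4.2   0.47  0.59]
1.3 33 3 15 q5 min/max rows [ 0.8   0.83 -1.2   2.23  1.85  0.73 -0.01] [-0.35  0.59  0.61  2.28  4.2   0.47 -2.55]
```

View pics/f.png

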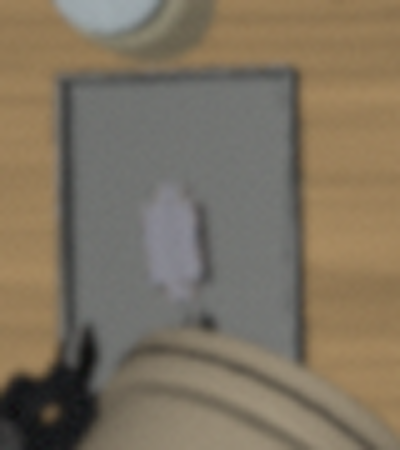

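The adaptor, crop (172,242), lies flat inside the tray walls (62..298). Next I plan the lever swing in the same wrist branch.

```bash
cat > lv.py <<'E'
from sc import *
HZ=Ro.from_euler("z",np.pi)
def T(tilt): return tool(yaw,tilt)*HZ
def seq(W,show=True):
  s=read_state();q=np.array(s["qpos"]);p=np.array(s["eef_pos"]);R=Ro.from_euler("xyz",s["tool_rot"]); P=[(p,R)];k=[]
  for a,Q,n in W: P+=lin(*P[-1],np.array(a,float),Q,n);k.append(len(P)-1)
  o=follow(q,P); er=[np.linalg.norm(fk(x)[0]-t[0]) for x,t in zip(o,P)]
  for i,j in zip([0]+k[:-1],k): print(P[j][0].round(),o[j],"err",round(max(er[i:j+1]),1),"dq",np.abs(np.diff(o[i:j+1],axis=0)).max().round(3))
ARC=[(2.1,22),(1.8,26),(1.5,33),(1.2,33),(.9,33),(.6,33),(.3,33),(0,33)]
E
python3 - <<'E'
from lv import *
arc=[(bar(th,t),T(t),8) for th,t in ARC]
for h in (50,70):
 for tl in (20,25):
  b=bar(2.377,20)
  print(h,tl); seq([((470,200,240),T(30),10),(b+[0,0,h],T(tl),12),(b,T(20),6)]+arc)
E
```

```text
50 20
[470. 200. 240.] [-0.08  0.4  -0.74  2.31  1.48  0.58 -0.41] err 0.0 dq 0.103
[463. -51. 200.] [ 0.6   0.42 -0.69  2.34  1.15  0.26  0.55] err 0.0 dq 0.127
[463. -51. 150.] [ 0.54  0.54 -0.64  2.39  1.8   0.29 -0.09] err 7.4 dq 0.138
[491. -49. 173.] [ 0.49  0.5  -0.57  2.33  1.64  0.23  0.08] err 1.9 dq 0.026
[528. -46. 187.] [ 0.52  0.51 -0.63  2.29  1.75  0.25 -0.03] err 1.9 dq 0.015
[567. -43. 190.] [ 0.65  0.62 -0.83  2.29  2.08  0.43 -0.31] err 0.0 dq 0.06
[605. -41. 182.] [ 0.58  0.65 -0.77  2.21  2.03  0.41 -0.25] err 0.0 dq 0.011
[638. -39. 163.] [ 0.54  0.71 -0.74  2.14  2.02  0.42 -0.22] err 0.0 dq 0.009
[665. -37. 134.] [ 0.52  0.79 -0.73  2.09  2.06  0.45 -0.23] err 0.0 dq 0.01
[682. -36.  99.] [ 0.51  0.88 -0.74  2.05  2.13  0.51 -0.26] err 0.0 dq 0.011
[687. -35.  61.] [ 0.51  0.98 -0.76  2.04  2.21  0.57 -0.3 ] err 0.0 dq 0.012
50 25
[470. 200. 240.] [-0.08  0.4  -0.74  2.31  1.48  0.58 -0.41] err 0.0 dq 0.103
[463. -51. 200.] [ 0.54  0.4  -0.58  2.42  1.89  0.23 -0.17] err 17.0 dq 0.065
[463. -51. 150.] [ 0.5   0.53 -0.58  2.39  1.84  0.26 -0.12] err 17.0 dq 0.
[... 1652 characters left out ...]
463. -51. 150.] [ 0.59  0.56 -0.71  2.39  1.76  0.33 -0.05] err 19.4 dq 0.098
[491. -49. 173.] [ 0.55  0.52 -0.66  2.33  1.61  0.28  0.1 ] err 0.0 dq 0.021
[528. -46. 187.] [ 0.57  0.53 -0.7   2.29  1.72  0.29  0.  ] err 0.0 dq 0.013
[567. -43. 190.] [ 0.67  0.63 -0.87  2.29  2.05  0.46 -0.28] err 0.0 dq 0.058
[605. -41. 182.] [ 0.61  0.67 -0.81  2.21  2.    0.44 -0.22] err 0.0 dq 0.011
[638. -39. 163.] [ 0.56  0.73 -0.78  2.14  2.    0.45 -0.19] err 0.0 dq 0.009
[665. -37. 134.] [ 0.54  0.81 -0.77  2.09  2.03  0.48 -0.19] err 0.0 dq 0.01
[682. -36.  99.] [ 0.53  0.9  -0.77  2.05  2.11  0.53 -0.22] err 0.0 dq 0.011
[687. -35.  61.] [ 0.53  0.99 -0.79  2.04  2.2   0.59 -0.27] err 0.0 dq 0.012
```

```bash
python3 - <<'E'
from lv import *
go(np.array((470,200,240)),T(30),8,-.4)
E
```

```text
clock 15.82 tcp [437.6 364.  108.4] w 51.3 gf 0.0 f [-0.2 -0.1  0.1] q [-0.51  0.81 -0.74  2.26  1.81  0.97 -0.99]
turn 4.2 dist 213.0 dqmax/row 0.127 simerr 0.0 end [-0.08  0.4  -0.74  2.31  1.48  0.58 -0.41]
-0.036 -0.069 -0.043 0.002 0.005 0.002 -0.4; -0.071 -0.138 -0.085 0.004 0.01 0.005 -0.4; -0.107 -0.207 -0.128 0.006 0.014 0.007 -0.4; -0.142 -0.276 -0.171 0.008 0.019 0.01 -0.4; -0.178 -0.346 -0.213 0.01 0.024 0.012 -0.4; -0.213 -0.415 -0.256 0.012 0.029 0.015 -0.4; -0.249 -0.484 -0.299 0.014 0.034 0.017 -0.4; -0.284 -0.553 -0.341 0.016 0.039 0.02 -0.4;
```

Emit:
{"method": "move_arm", "body": {"rows": "-0.04 -0.07 -0.04 0 0.01 0 -0.4; -0.07 -0.14 -0.09 0 0.01 0 -0.4; -0.11 -0.21 -0.13 0.01 0.01 0.01 -0.4; -0.14 -0.28 -0.17 0.01 0.02 0.01 -0.4; -0.18 -0.35 -0.21 0.01 0.02 0.01 -0.4; -0.21 -0.42 -0.26 0.01 0.03 0.01 -0.4; -0.25 -0.48 -0.3 0.01 0.03 0.02 -0.4; -0.28 -0.55 -0.34 0.02 0.04 0.02 -0.4; -0.28 -0.55 -0.34 0.02 0.04 0.02 -0.4"}}

```text
clock: 16.57
eef_pos: [471.8, 195.7, 239.5]
tool_rot: [-3.13, 0.524, -3.082]
force: [0.5, 0.4, -0.4]
width: 59.8
gripper_force: 0.0
```

```bash
python3 - <<'E'
from lv import *
b=bar(2.377,20)
for tl in (12,16,20): seq([(b+[0,0,60],T(tl),12),(b,T(20),6)])
go(b+[0,0,60],T(16),12,-.4)
E
```

```text
[463. -51. 210.] [ 0.73  0.5  -0.93  2.2   0.82  0.55  0.85] err 0.0 dq 0.13
[463. -51. 150.] [ 0.48  0.53 -0.56  2.39  1.86  0.24 -0.14] err 9.4 dq 0.329
[463. -51. 210.] [ 0.71  0.46 -0.87  2.26  0.92  0.43  0.77] err 0.0 dq 0.124
[463. -51. 150.] [ 0.51  0.53 -0.59  2.39  1.83  0.26 -0.12] err 7.8 dq 0.264
[463. -51. 210.] [ 0.65  0.41 -0.75  2.32  1.07  0.3   0.63] err 0.0 dq 0.129
[463. -51. 150.] [ 0.53  0.54 -0.63  2.39  1.81  0.28 -0.09] err 9.6 dq 0.173
clock 16.57 tcp [471.8 195.7 239.5] w 59.8 gf 0.0 f [ 0.5  0.4 -0.4] q [-0.08  0.39 -0.73  2.31  1.46  0.58 -0.39]
turn 14.0 dist 248.0 dqmax/row 0.124 simerr 0.0 end [ 0.71  0.46 -0.87  2.26  0.92  0.43  0.77]
0.01 -0.068 0.005 -0.001 0.013 -0 -0.4; 0.019 -0.136 0.009 -0.002 0.026 -0.001 -0.4; 0.029 -0.204 0.014 -0.002 0.039 -0.001 -0.4; 0.039 -0.272 0.018 -0.003 0.052 -0.002 -0.4; 0.048 -0.34 0.023 -0.004 0.065 -0.002 -0.4; 0.058 -0.408 0.027 -0.005 0.078 -0.003 -0.4; 0.068 -0.477 0.032 -0.005 0.091 -0.003 -0.4; 0.077 -0.545 0.036 -0.006 0.104 -0.004 -0.4; 0.087 -0.613 0.041 -0.007 0.117 -0.004 -0.4; 0.097 -0.681 0.046 -0.008 0.13 -0.005 -0.4; 0.106 -0.749 0.05 -0.008 0.143 -0.005 -0.4; 0.116 -0.817 0.055 -0.009 0.156 -0.006 -0.4;
```

```bash
python3 - <<'E'
from lv import *
b0=bar(2.377,20)
for tl,h,t2 in ((12,60,12),(16,60,16),(16,40,18)):
  for ramp in ((14,18,24,30,33),(16,24,33,35,35)):
    b=bar(2.377,t2)
    print(tl,h,t2,ramp)
    seq([(b0+[0,0,h],T(tl),12),(b,T(t2),8)]+[(bar(th,t),T(t),8) for th,t in zip((2.1,1.8,1.5,1.2,.9),ramp)])
E
```

```text
12 60 12 (14, 18, 24, 30, 33)
[463. -51. 210.] [ 0.73  0.5  -0.93  2.2   0.82  0.55  0.85] err 0.0 dq 0.13
[462. -51. 150.] [ 0.57  0.57 -0.71  2.27  1.08  0.4   0.61] err 0.0 dq 0.039
[491. -49. 172.] [ 0.6   0.56 -0.77  2.21  1.01  0.44  0.69] err 0.0 dq 0.011
[527. -46. 187.] [ 0.58  0.55 -0.75  2.17  1.05  0.41  0.66] err 0.0 dq 0.005
[566. -44. 190.] [ 0.48  0.54 -0.6   2.17  1.27  0.27  0.45] err 0.0 dq 0.038
[604. -41. 182.] [ 0.49  0.6  -0.62  2.17  1.85  0.29 -0.1 ] err 4.0 dq 0.093
[638. -39. 163.] [ 0.53  0.71 -0.72  2.14  2.04  0.41 -0.24] err 0.0 dq 0.028
12 60 12 (16, 24, 33, 35, 35)
[463. -51. 210.] [ 0.73  0.5  -0.93  2.2   0.82  0.55  0.85] err 0.0 dq 0.13
[462. -51. 150.] [ 0.57  0.57 -0.71  2.27  1.08  0.4   0.61] err 0.0 dq 0.039
[491. -49. 172.] [ 0.58  0.54 -0.72  2.24  1.09  0.38  0.61] err 0.0 dq 0.004
[528. -46. 187.] [ 0.47  0.49 -0.55  2.26  1.49  0.23  0.23] err 5.2 dq 0.089
[567. -43. 190.] [ 0.64  0.61 -0.82  2.29  2.09  0.43 -0.32] err 5.2 dq 0.129
[605. -41. 182.] [ 0.62  0.68 -0.83  2.24  2.13  0.47 -0.33] err 0.0 dq 0.008
[638. -39. 163.] [ 0.58  0.7
[... 1653 characters left out ...]
0.62  2.17  1.85  0.29 -0.11] err 6.7 dq 0.096
[638. -39. 163.] [ 0.53  0.71 -0.72  2.14  2.04  0.41 -0.24] err 0.0 dq 0.028
16 40 18 (16, 24, 33, 35, 35)
[463. -51. 190.] [ 0.65  0.48 -0.78  2.29  1.02  0.38  0.67] err 0.0 dq 0.118
[463. -51. 150.] [ 0.47  0.52 -0.53  2.37  1.59  0.23  0.12] err 3.5 dq 0.112
[491. -49. 172.] [ 0.57  0.53 -0.7   2.24  1.07  0.37  0.62] err 2.7 dq 0.102
[528. -46. 187.] [ 0.46  0.49 -0.54  2.26  1.49  0.23  0.23] err 6.8 dq 0.094
[567. -43. 190.] [ 0.64  0.61 -0.82  2.29  2.09  0.43 -0.32] err 6.8 dq 0.132
[605. -41. 182.] [ 0.62  0.68 -0.83  2.24  2.13  0.47 -0.33] err 0.0 dq 0.008
[638. -39. 163.] [ 0.57  0.74 -0.79  2.17  2.13  0.48 -0.31] err 0.0 dq 0.009
```

Emit:
{"method": "move_arm", "body": {"rows": "0.01 -0.07 0 0 0.02 0 -0.4; 0.02 -0.14 0.01 0 0.03 0 -0.4; 0.03 -0.2 0.01 0 0.05 0 -0.4; 0.04 -0.27 0.02 0 0.06 0 -0.4; 0.05 -0.34 0.02 0 0.08 0 -0.4; 0.06 -0.41 0.03 0 0.1 0 -0.4; 0.07 -0.48 0.03 -0.01 0.11 0 -0.4; 0.08 -0.54 0.04 -0.01 0.13 0 -0.4; 0.09 -0.61 0.04 -0.01 0.15 0 -0.4; 0.1 -0.68 0.05 -0.01 0.17 0 -0.4; 0.11 -0.75 0.05 -0.01 0.19 -0.01 -0.4; 0.12 -0.82 0.05 -0.01 0.2 -0.01 -0.4"}}

```text
clock: 17.57
eef_pos: [461.3, -47.8, 207.1]
tool_rot: [3.138, 0.203, -3.06]
force: [-0.1, -0.0, -0.6]
width: 59.9
gripper_force: 0.0
```

```bash
python3 - <<'E'
from lv import *
b=bar(2.377,12)
print(b);seq([(b,T(12),8)]+[(bar(th,t),T(t),8) for th,t in zip((2.1,1.8,1.5,1.5),(14,18,22,33))])
go(b,T(12),6,-.4)
E
```

```text
[462.44 -50.6  150.1 ]
[462. -51. 150.] [ 0.56  0.57 -0.7   2.27  1.07  0.39  0.62] err 0.0 dq 0.039
[491. -49. 172.] [ 0.6   0.56 -0.76  2.21  1.    0.44  0.69] err 0.0 dq 0.011
[527. -46. 187.] [ 0.58  0.55 -0.74  2.17  1.04  0.4   0.67] err 0.0 dq 0.005
[566. -44. 190.] [ 0.52  0.56 -0.67  2.13  1.14  0.34  0.58] err 0.0 dq 0.014
[567. -43. 190.] [ 0.62  0.6  -0.8   2.29  2.11  0.41 -0.35] err 10.6 dq 0.212
clock 17.57 tcp [461.3 -47.8 207.1] w 59.9 gf 0.0 f [-0.1 -0.  -0.6] q [ 0.74  0.49 -0.93  2.21  0.8   0.55  0.88]
turn 0.9 dist 57.0 dqmax/row 0.051 simerr 0.0 end [ 0.56  0.57 -0.7   2.27  1.07  0.39  0.62]
0.006 -0.002 0.031 0.001 -0.001 0.001 -0.4; 0.012 -0.003 0.062 0.001 -0.001 0.003 -0.4; 0.018 -0.005 0.093 0.002 -0.002 0.004 -0.4; 0.023 -0.007 0.125 0.003 -0.003 0.006 -0.4; 0.029 -0.009 0.156 0.003 -0.003 0.007 -0.4; 0.035 -0.01 0.187 0.004 -0.004 0.008 -0.4;
```

Emit:
{"method": "move_arm", "body": {"rows": "0.01 0 0.03 0 0 0 -0.4; 0.01 0 0.06 0 0 0 -0.4; 0.02 0 0.09 0 0 0 -0.4; 0.02 0 0.12 0 0 0 -0.4; 0.03 0 0.15 0 0 0 -0.4; 0.03 0 0.18 0 0 0.01 -0.4; 0.03 0 0.18 0 0 0.01 -0.4; 0.03 0 0.18 0 0 0.01 -0.4"}}

```text
clock: 18.23
eef_pos: [462.8, -46.3, 152.4]
tool_rot: [3.136, 0.203, -3.075]
force: [-0.2, 0.4, 0.0]
width: 59.7
gripper_force: 0.0
```

```bash
python3 - <<'E'
from lv import *
go(bar(2.377,12),T(12),2,-.4)
d=get_image("scene");t=get_image("top")
a=cv2.resize(d["img"][180:260,235:335],None,fx=4,fy=4,interpolation=cv2.INTER_CUBIC)
b=cv2.resize(t["img"][170:250,255:345],None,fx=4,fy=4,interpolation=cv2.INTER_CUBIC)
cv2.imwrite("pics/g.png",np.hstack([a,b])[:,:,::-1])
E
```

```text
clock 18.23 tcp [462.8 -46.3 152.4] w 59.7 gf 0.0 f [-0.2  0.4  0. ] q [ 0.58  0.56 -0.74  2.27  1.03  0.41  0.65]
turn 0.5 dist 5.0 dqmax/row 0.029 simerr 0.0 end [ 0.56  0.57 -0.7   2.27  1.07  0.39  0.62]
0.002 -0.007 0.003 0.002 -0.002 -0 -0.4; 0.004 -0.014 0.007 0.004 -0.004 -0.001 -0.4;
```

View pics/g.png

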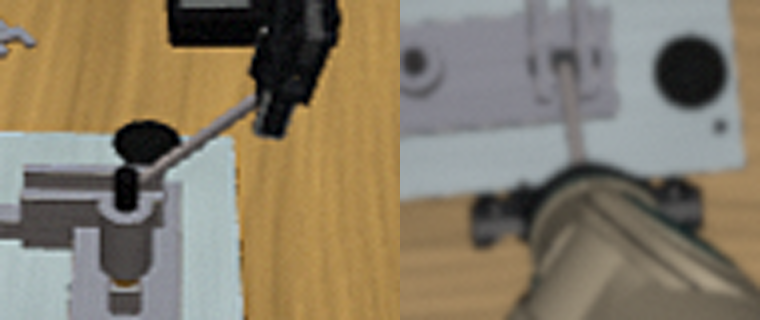

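The fingers straddle the bar, at about (490,215) and (685,205) in the top view with the rod between them. I'll shift 4 mm and close.

Emit:
{"method": "move_arm", "body": {"rows": "0 -0.007 0 0 0 0 -0.3; 0 -0.014 0.005 0 0 0 -0.2; 0 -0.014 0.005 0 0 0 -0.1; 0 -0.014 0.005 0 0 0 0.1; 0 -0.014 0.005 0 0 0 0.3; 0 -0.014 0.005 0 0 0 0.6; 0 -0.014 0.005 0 0 0 1; 0 -0.014 0.005 0 0 0 1; 0 -0.014 0.005 0 0 0 1; 0 -0.014 0.005 0 0 0 1"}}

```text
clock: 19.17
eef_pos: [463.4, -50.4, 151.8]
tool_rot: [3.136, 0.205, -3.076]
force: [-5.0, 2.7, 6.2]
width: 34.8
gripper_force: 60.4
```

```bash
cat >> lv.py <<'E'
def arc(th0,th1,t0,t1,n,grip,off=np.zeros(3)):
    """rows along the arc, relative to the present pose taken as bar(th0,t0)"""
    s=read_state();q=np.array(s["qpos"]);R0=Ro.from_euler("xyz",s["tool_rot"]);p0=np.array(s["eef_pos"])
    print("clock",round(s["clock"],2),p0.round(1),"nominal",bar(th0,t0).round(1),"tilt",np.degrees(-np.arcsin(-R0.apply([0,0,1])[0])).round(1),"w",round(s["width"],1),"f",np.round(s["force"],1),q)
    A=[]
    for i in range(1,n+1):
        f=i/n; A.append((p0+bar(th0+(th1-th0)*f,t0+(t1-t0)*f)-bar(th0,t0)+off*f, R0*Ro.from_rotvec((R0.inv()*T(t0+(t1-t0)*f)).as_rotvec()*(1 if t1!=t0 else f))))
    o=follow(q,A); print("simerr",max(np.linalg.norm(fk(x)[0]-a[0]) for x,a in zip(o,A)).round(1),"dq",np.abs(np.diff(np.r_[[q],o],axis=0)).max().round(3),o[-1])
    for p,R in A: print(" ".join(f"{t:g}" for t in np.r_[R0.inv().apply(p-p0)/300,(R0.inv()*R).as_rotvec()/(np.pi/2)].round(3)),grip,end="; ")
    print()
E
python3 - <<'E'
from lv import *
arc(2.377,1.9,12,16,11,1)
E
```

```text
clock 19.17 [463.4 -50.4 151.8] nominal [462.4 -50.6 150.1] tilt 11.7 w 34.8 f [-5.   2.7  6.2] [ 0.59  0.56 -0.73  2.27  1.03  0.41  0.66]
simerr 0.0 dq 0.018 [ 0.6   0.55 -0.78  2.17  0.99  0.45  0.71]
-0.016 0 -0.01 0.004 -0.007 -0.001 1; -0.032 0 -0.02 0.004 -0.011 -0.001 1; -0.049 0 -0.029 0.004 -0.015 -0.001 1; -0.066 0 -0.037 0.004 -0.019 -0.001 1; -0.083 0 -0.044 0.004 -0.023 -0.001 1; -0.101 0 -0.051 0.004 -0.027 -0.001 1; -0.119 0.001 -0.057 0.004 -0.031 -0.001 1; -0.137 0.001 -0.062 0.004 -0.035 -0.001 1; -0.155 0.001 -0.066 0.004 -0.039 -0.001 1; -0.174 0.001 -0.07 0.004 -0.043 -0.001 1; -0.193 0.001 -0.073 0.004 -0.047 -0.001 1;
```

Emit:
{"method": "move_arm", "body": {"rows": "-0.016 0 -0.01 0 -0.007 0 1; -0.032 0 -0.02 0 -0.011 0 1; -0.049 0 -0.029 0 -0.015 0 1; -0.066 0 -0.037 0 -0.019 0 1; -0.083 0 -0.044 0 -0.023 0 1; -0.101 0 -0.051 0 -0.027 0 1; -0.119 0 -0.057 0 -0.031 0 1; -0.137 0 -0.062 0 -0.035 0 1; -0.155 0 -0.066 0 -0.039 0 1; -0.174 0 -0.07 0 -0.043 0 1; -0.193 0 -0.073 0 -0.047 0 1; -0.193 0 -0.073 0 -0.047 0 1"}}

```text
clock: 20.17
eef_pos: [515.0, -47.0, 184.4]
tool_rot: [3.135, 0.277, -3.077]
force: [-2.2, 4.1, -3.6]
width: 34.8
gripper_force: 60.3
```

```bash
python3 - <<'E'
from lv import *
arc(1.9,1.45,16,22,11,1)
E
```

```text
clock 20.17 [515.  -47.  184.4] nominal [514.4 -47.1 183.2] tilt 15.8 w 34.8 f [-2.2  4.1 -3.6] [ 0.62  0.55 -0.79  2.17  0.97  0.45  0.73]
simerr 0.0 dq 0.029 [ 0.52  0.57 -0.68  2.12  1.13  0.36  0.6 ]
-0.018 0 -0.001 0.004 -0.008 -0.002 1; -0.036 0 -0 0.004 -0.014 -0.002 1; -0.054 0 0 0.004 -0.02 -0.002 1; -0.071 0 0.002 0.004 -0.026 -0.002 1; -0.089 0 0.004 0.004 -0.032 -0.002 1; -0.107 0 0.007 0.004 -0.038 -0.002 1; -0.124 0 0.011 0.004 -0.044 -0.002 1; -0.142 0 0.016 0.004 -0.05 -0.002 1; -0.159 0 0.021 0.004 -0.056 -0.002 1; -0.176 0 0.027 0.004 -0.062 -0.002 1; -0.192 0 0.033 0.004 -0.068 -0.002 1;
```

Tracking the arc closely.

Emit:
{"method": "move_arm", "body": {"rows": "-0.018 0 -0.001 0 -0.008 0 1; -0.036 0 0 0 -0.014 0 1; -0.054 0 0 0 -0.02 0 1; -0.071 0 0.002 0 -0.026 0 1; -0.089 0 0.004 0 -0.032 0 1; -0.107 0 0.007 0 -0.038 0 1; -0.124 0 0.011 0 -0.044 0 1; -0.142 0 0.016 0 -0.05 0 1; -0.159 0 0.021 0 -0.056 0 1; -0.176 0 0.027 0 -0.062 0 1; -0.192 0 0.033 0 -0.068 0 1; -0.192 0 0.033 0 -0.068 0 1"}}

```text
clock: 21.17
eef_pos: [574.5, -42.9, 191.7]
tool_rot: [3.135, 0.387, -3.077]
force: [-1.7, 4.4, -0.3]
width: 34.4
gripper_force: 59.6
```

```bash
python3 - <<'E'
from lv import *
arc(1.45,1.1,22,24,9,1)
arc(1.45,1.1,22,30,9,1)
b=bar(1.1,24)
seq([(b,T(24),8),(bar(1.1,36),T(36),12),(bar(.6,35),T(35),8),(bar(0,35),T(35),8)])
E
```

```text
clock 21.17 [574.5 -42.9 191.7] nominal [572.5 -43.1 189.4] tilt 22.1 w 34.4 f [-1.7  4.4 -0.3] [ 0.54  0.56 -0.7   2.12  1.11  0.36  0.61]
simerr 0.0 dq 0.021 [ 0.46  0.62 -0.62  2.05  1.2   0.34  0.54]
-0.015 -0 0.008 0.004 -0.001 -0.002 1; -0.029 -0 0.018 0.004 -0.003 -0.002 1; -0.043 -0 0.027 0.004 -0.005 -0.002 1; -0.056 -0 0.037 0.004 -0.008 -0.002 1; -0.07 -0 0.048 0.004 -0.01 -0.002 1; -0.082 -0 0.059 0.003 -0.013 -0.002 1; -0.095 -0 0.071 0.003 -0.015 -0.002 1; -0.106 -0 0.083 0.003 -0.018 -0.002 1; -0.118 -0 0.095 0.003 -0.02 -0.002 1; 
clock 21.17 [574.5 -42.9 191.7] nominal [572.5 -43.1 189.4] tilt 22.1 w 34.4 f [-1.7  4.4 -0.3] [ 0.54  0.56 -0.7   2.12  1.11  0.36  0.61]
simerr 5.6 dq 0.123 [ 0.45  0.61 -0.58  2.14  1.83  0.27 -0.08]
-0.015 -0 0.008 0.004 -0.008 -0.002 1; -0.029 -0 0.018 0.003 -0.018 -0.002 1; -0.043 -0 0.027 0.003 -0.028 -0.002 1; -0.057 -0 0.037 0.003 -0.038 -0.002 1; -0.07 -0 0.048 0.003 -0.047 -0.002 1; -0.083 -0 0.059 0.003 -0.057 -0.002 1; -0.096 -0 0.071 0.003 -0.067 -0.002 1; -0.108 -0 0.083 0.003 -0.077 -0.002 1; -0.119 -0 0.095 0.003 -0.087 -0.002 1; 
[616. -40. 176.] [ 0.45  0.62 -0.61  2.05  1.22  0.33  0.52] err 0.0 dq 0.013
[617. -40. 177.] [ 0.6   0.7  -0.81  2.23  2.19  0.49 -0.38] err 4.6 dq 0.148
[665. -37. 134.] [ 0.53  0.81 -0.75  2.11  2.18  0.49 -0.33] err 0.0 dq 0.015
[688. -35.  61.] [ 0.52  0.99 -0.76  2.07  2.31  0.61 -0.38] err 0.0 dq 0.024
```

Emit:
{"method": "move_arm", "body": {"rows": "-0.015 0 0.008 0 -0.001 0 1; -0.029 0 0.018 0 -0.003 0 1; -0.043 0 0.027 0 -0.005 0 1; -0.056 0 0.037 0 -0.008 0 1; -0.07 0 0.048 0 -0.01 0 1; -0.082 0 0.059 0 -0.013 0 1; -0.095 0 0.071 0 -0.015 0 1; -0.106 0 0.083 0 -0.018 0 1; -0.118 0 0.095 0 -0.02 0 1; -0.118 0 0.095 0 -0.02 0 1"}}

```text
clock: 22.0
eef_pos: [619.2, -39.9, 179.3]
tool_rot: [3.135, 0.421, -3.077]
force: [-0.6, 4.7, 3.2]
width: 34.7
gripper_force: 63.5
```

Emit:
{"method": "move_arm", "body": {"rows": "0 0 0 0 0 0 0.2; 0 0 0 0 0 0 0; 0 0 0 0 0 0 -0.2; 0 0 0 0 0 0 -0.4; 0 0 0 0 0 0 -0.4; 0 0 0 0 0 0 -0.4"}}

```text
clock: 22.5
eef_pos: [617.2, -42.0, 178.0]
tool_rot: [3.137, 0.417, -3.078]
force: [0.5, -0.8, 0.8]
width: 59.7
gripper_force: 0.0
```

```bash
python3 - <<'E'
from lv import *
s=read_state();p=np.array(s["eef_pos"])
c=p-T(23.5).apply([0,0,5])+T(36).apply([0,0,5])
for n in (12,20,24): go(c,T(36),n,-.4,0)
go(c,T(36),12,-.4)
seq([(c,T(36),24),(bar(.6,35),T(35),8),(bar(0,35),T(35),8)])
E
```

```text
clock 22.5 tcp [617.2 -42.  178. ] w 59.7 gf 0.0 f [ 0.5 -0.8  0.8] q [ 0.48  0.62 -0.64  2.05  1.19  0.34  0.55]
turn 12.1 dist 1.0 dqmax/row 0.147 simerr 5.6 end [ 0.61  0.7  -0.81  2.22  2.18  0.48 -0.37]

clock 22.5 tcp [617.2 -42.  178. ] w 59.7 gf 0.0 f [ 0.5 -0.8  0.8] q [ 0.48  0.62 -0.64  2.05  1.19  0.34  0.55]
turn 12.1 dist 1.0 dqmax/row 0.088 simerr 4.0 end [ 0.61  0.7  -0.82  2.22  2.17  0.49 -0.36]

clock 22.5 tcp [617.2 -42.  178. ] w 59.7 gf 0.0 f [ 0.5 -0.8  0.8] q [ 0.48  0.62 -0.64  2.05  1.19  0.34  0.55]
turn 12.1 dist 1.0 dqmax/row 0.074 simerr 3.5 end [ 0.62  0.7  -0.83  2.22  2.17  0.49 -0.35]

clock 22.5 tcp [617.2 -42.  178. ] w 59.7 gf 0.0 f [ 0.5 -0.8  0.8] q [ 0.48  0.62 -0.64  2.05  1.19  0.34  0.55]
turn 12.1 dist 1.0 dqmax/row 0.147 simerr 5.6 end [ 0.61  0.7  -0.81  2.22  2.18  0.48 -0.37]
-0 0 -0 0 -0.011 -0 -0.4; -0.001 0 -0 0 -0.022 -0 -0.4; -0.001 0 -0 0 -0.034 -0.001 -0.4; -0.001 0 -0 0.001 -0.045 -0.001 -0.4; -0.002 0 -0 0.001 -0.056 -0.001 -0.4; -0.002 0 -0 0.001 -0.067 -0.001 -0.4; -0.002 0 -0 0.001 -0.079 -0.002 -0.4; -0.002 0 -0 0.001 -0.09 -0.002 -0.4; -0.003 0 -0 0.001 -0.101 -0.002 -0.4; -0.003 0 -0 0.001 -0.112 -0.002 -0.4; -0.003 0 -0 0.001 -0.124 -0.003 -0.4; -0.004 0 -0 0.002 -0.135 -0.003 -0.4; 
[618. -42. 179.] [ 0.62  0.7  -0.83  2.22  2.17  0.49 -0.35] err 3.5 dq 0.074
[665. -37. 134.] [ 0.54  0.81 -0.77  2.11  2.16  0.5  -0.31] err 0.0 dq 0.015
[688. -35.  61.] [ 0.53  0.99 -0.78  2.07  2.3   0.62 -0.36] err 0.0 dq 0.024
```

Emit:
{"method": "move_arm", "body": {"rows": "0 0 0 0 -0.01 0 -0.4; 0 0 0 0 -0.02 0 -0.4; 0 0 0 0 -0.035 0 -0.4; 0 0 0 0 -0.045 0 -0.4; 0 0 0 0 -0.055 0 -0.4; 0 0 0 0 -0.065 0 -0.4; 0 0 0 0 -0.08 0 -0.4; 0 0 0 0 -0.09 0 -0.4; 0 0 0 0 -0.1 0 -0.4; 0 0.003 0 0 -0.11 0 -0.4; 0 0.005 0 0 -0.125 0 -0.4; 0 0.007 0 0 -0.135 0 -0.4"}}

```text
clock: 23.5
eef_pos: [617.1, -39.5, 178.1]
tool_rot: [3.135, 0.63, -3.08]
force: [-0.1, -0.4, -0.5]
width: 59.8
gripper_force: 0.0
```

```bash
python3 - <<'E'
from lv import *
go(bar(1.08,36),T(36),2,-.4)
E
```

```text
clock 23.5 tcp [617.1 -39.5 178.1] w 59.8 gf 0.0 f [-0.1 -0.4 -0.5] q [ 0.63  0.7  -0.85  2.23  2.16  0.5  -0.35]
turn 0.3 dist 3.0 dqmax/row 0.015 simerr 0.0 end [ 0.62  0.72 -0.84  2.22  2.16  0.51 -0.35]
-0 -0.001 0.005 0.001 0.001 -0.002 -0.4; -0 -0.002 0.011 0.002 0.001 -0.003 -0.4;
```

Well placed. I'll regrip and continue.

Emit:
{"method": "move_arm", "body": {"rows": "0 0 0 0 0 0 -0.2; 0 0 0 0 0 0 0; 0 0 0 0 0 0 0.2; 0 0 0 0 0 0 0.5; 0 0 0 0 0 0 1; 0 0 0 0 0 0 1; 0 0 0 0 0 0 1; 0 0 0 0 0 0 1"}}

```text
clock: 24.17
eef_pos: [617.5, -39.8, 178.3]
tool_rot: [3.137, 0.63, -3.08]
force: [0.8, -3.4, -0.4]
width: 35.7
gripper_force: 59.7
```

```bash
python3 - <<'E'
from lv import *
arc(1.09,.5,36,35,12,1)
E
```

```text
clock 24.17 [617.5 -39.8 178.3] nominal [617.9 -40.  176.2] tilt 36.0 w 35.7 f [ 0.8 -3.4 -0.4] [ 0.63  0.7  -0.85  2.23  2.16  0.5  -0.35]
simerr 0.0 dq 0.022 [ 0.54  0.84 -0.78  2.1   2.17  0.52 -0.3 ]
-0.009 0 0.019 0.001 0.002 -0.003 1; -0.017 0 0.039 0.001 0.003 -0.003 1; -0.024 0 0.059 0.001 0.004 -0.003 1; -0.03 0 0.08 0.001 0.005 -0.003 1; -0.035 0 0.1 0.001 0.005 -0.003 1; -0.039 0 0.121 0.001 0.006 -0.003 1; -0.042 0 0.142 0.001 0.007 -0.003 1; -0.044 -0 0.163 0.001 0.008 -0.003 1; -0.045 -0 0.185 0.001 0.009 -0.003 1; -0.045 -0 0.206 0.001 0.01 -0.003 1; -0.043 -0 0.227 0.001 0.011 -0.003 1; -0.041 -0 0.249 0.001 0.012 -0.003 1;
```

Emit:
{"method": "move_arm", "body": {"rows": "-0.009 0 0.019 0 0 0 1; -0.017 0 0.039 0 0 0 1; -0.024 0 0.059 0 0 0 1; -0.03 0 0.08 0 0 0 1; -0.035 0 0.1 0 0 0 1; -0.039 0 0.121 0 0 0 1; -0.042 0 0.142 0 0 0 1; -0.044 0 0.163 0 0 0 1; -0.045 0 0.185 0 0 0 1; -0.045 0 0.206 0 0 0 1; -0.043 0 0.227 0 0 0 1; -0.041 0 0.249 0 0 0 1"}}

```text
clock: 25.17
eef_pos: [673.2, -36.1, 126.3]
tool_rot: [3.138, 0.633, -3.078]
force: [0.8, -5.1, 7.2]
width: 35.0
gripper_force: 68.8
```

```bash
python3 - <<'E'
from lv import *
arc(.5,0.05,36,36,10,1)
E
```

```text
clock 25.17 [673.2 -36.1 126.3] nominal [671.8 -36.3 123.3] tilt 36.2 w 35.0 f [ 0.8 -5.1  7.2] [ 0.57  0.85 -0.81  2.12  2.21  0.55 -0.33]
simerr 0.0 dq 0.024 [ 0.55  0.99 -0.8   2.08  2.3   0.63 -0.36]
0.003 -0 0.019 0 0 -0 1; 0.007 -0 0.038 0 0.001 -0 1; 0.012 -0 0.057 0 0.001 -0.001 1; 0.017 -0 0.076 0 0.001 -0.001 1; 0.024 -0 0.094 0 0.002 -0.001 1; 0.031 -0 0.112 0 0.002 -0.001 1; 0.039 -0 0.13 0 0.002 -0.002 1; 0.048 -0 0.148 0 0.003 -0.002 1; 0.057 -0 0.165 0 0.003 -0.002 1; 0.068 -0 0.181 0 0.003 -0.002 1;
```

Emit:
{"method": "move_arm", "body": {"rows": "0.003 0 0.019 0 0 0 1; 0.007 0 0.038 0 0 0 1; 0.012 0 0.057 0 0 0 1; 0.017 0 0.076 0 0 0 1; 0.024 0 0.094 0 0 0 1; 0.031 0 0.112 0 0 0 1; 0.039 0 0.13 0 0 0 1; 0.048 0 0.148 0 0 0 1; 0.057 0 0.165 0 0 0 1; 0.068 0 0.181 0 0 0 1; 0.068 0 0.181 0 0 0 1"}}

```text
clock: 26.08
eef_pos: [689.7, -34.9, 70.1]
tool_rot: [3.137, 0.634, -3.081]
force: [6.3, -2.2, 1.1]
width: 35.2
gripper_force: 60.0
```

```bash
python3 - <<'E'
from lv import *
arc(.05,-0.03,36,36,4,1)
d=get_image("scene"); a=cv2.resize(d["img"][190:270,190:300],None,fx=5.5,fy=5.5,interpolation=cv2.INTER_CUBIC)
cv2.imwrite("pics/i.png",a[:,:,::-1])
E
```

```text
clock 26.08 [689.7 -34.9  70.1] nominal [687.5 -35.3  67.5] tilt 36.2 w 35.2 f [ 6.3 -2.2  1.1] [ 0.56  0.99 -0.81  2.09  2.31  0.64 -0.37]
simerr 0.0 dq 0.015 [ 0.55  1.01 -0.8   2.08  2.33  0.65 -0.37]
0.005 -0 0.007 0 0.001 -0.001 1; 0.01 -0 0.014 0 0.002 -0.002 1; 0.015 -0 0.021 0 0.003 -0.003 1; 0.02 -0 0.028 0 0.004 -0.004 1;
```

Emit:
{"method": "move_arm", "body": {"rows": "0.005 0 0.007 0 0 0 1; 0.01 0 0.014 0 0 0 1; 0.015 0 0.021 0 0 0 1; 0.015 0 0.021 0 0 0 1; 0.015 0 0.021 0 0 0 1"}}

```text
clock: 26.55
eef_pos: [690.1, -35.0, 63.1]
tool_rot: [3.139, 0.635, -3.079]
force: [5.9, -3.1, 1.4]
width: 35.1
gripper_force: 59.9
```

Emit:
{"method": "move_arm", "body": {"rows": "0.003 0 0.005 0 0 0 1; 0.005 0 0.008 0 0 0 1; 0.005 0 0.008 0 0 0 1; 0.005 0 0.008 0 0 0 1"}}

```text
clock: 26.88
eef_pos: [690.1, -34.9, 60.3]
tool_rot: [3.139, 0.635, -3.079]
force: [4.7, -3.2, 2.4]
width: 35.0
gripper_force: 59.7
```

Emit:
{"method": "move_arm", "body": {"rows": "0.003 0 0.005 0 0 0 1; 0.005 0 0.008 0 0 0 1; 0.005 0 0.008 0 0 0 1; 0.005 0 0.008 0 0 0 1"}}

```text
clock: 27.22
eef_pos: [690.1, -34.9, 57.4]
tool_rot: [3.139, 0.635, -3.079]
force: [4.3, -4.1, 3.1]
width: 35.0
gripper_force: 59.6
```

Emit:
{"method": "move_arm", "body": {"rows": "0.003 0 0.005 0 0 0 1; 0.005 0 0.008 0 0 0 1; 0.005 0 0.008 0 0 0 1; 0.005 0 0.008 0 0 0 1"}}

```text
clock: 27.55
eef_pos: [690.0, -35.0, 54.3]
tool_rot: [3.138, 0.634, -3.079]
force: [4.0, -3.9, 2.3]
width: 35.3
gripper_force: 59.7
```

```bash
python3 - <<'E'
from lv import *
s=read_state(); print(s["eef_pos"],s["force"])
d=get_image("scene"); a=cv2.resize(d["img"][190:270,190:300],None,fx=5.5,fy=5.5,interpolation=cv2.INTER_CUBIC)
for th,c in ((0,(255,0,0)),(.1,(0,255,0))):
    for x in (80,100):
        p=proj(d,st(x*np.cos(th),5,65+x*np.sin(th))); p=((p-[190,190])*5.5).astype(int); cv2.circle(a,tuple(int(v) for v in p),2,c,-1)
cv2.imwrite("pics/j.png",a[:,:,::-1])
E
```

```text
[689.97 -34.96  54.34] [ 3.96 -3.86  2.28]
```

View pics/j.png

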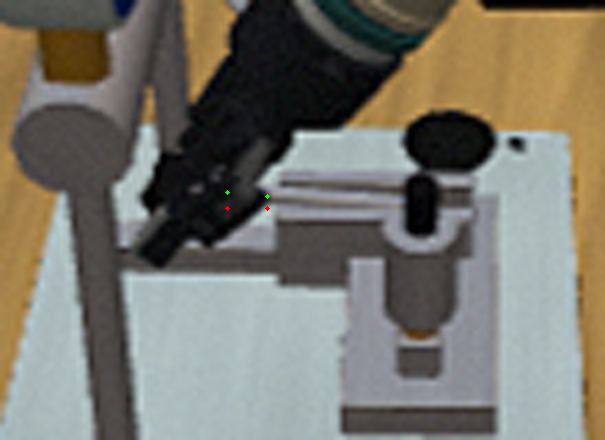

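In the picture the rod, crop (270..380, 200), sits just above the drawn shut line, the red dot at (267,208), so it is nearly shut. I'll keep going down in small steps until the stop is felt.

Emit:
{"method": "move_arm", "body": {"rows": "0.003 0 0.005 0 0 0 1; 0.004 0 0.006 0 0 0 1; 0.004 0 0.006 0 0 0 1; 0.004 0 0.006 0 0 0 1"}}

```text
clock: 27.93
eef_pos: [689.9, -35.0, 52.1]
tool_rot: [3.137, 0.634, -3.081]
force: [4.7, -3.8, 3.4]
width: 34.9
gripper_force: 59.5
```

Emit:
{"method": "move_arm", "body": {"rows": "0.003 0 0.005 0 0 0 1; 0.004 0 0.006 0 0 0 1; 0.004 0 0.006 0 0 0 1; 0.004 0 0.006 0 0 0 1"}}

```text
clock: 28.27
eef_pos: [689.9, -34.9, 49.9]
tool_rot: [3.138, 0.634, -3.079]
force: [5.0, -3.7, 2.5]
width: 34.9
gripper_force: 59.6
```

```bash
python3 - <<'E'
from lv import *
d=get_image("scene"); g=cv2.cvtColor(d["img"],cv2.COLOR_RGB2GRAY)
j=cv2.resize(cv2.cvtColor(cv2.imread("pics/j.png"),cv2.COLOR_BGR2GRAY),(110,80),interpolation=cv2.INTER_AREA)
i=cv2.resize(cv2.cvtColor(cv2.imread("pics/i.png"),cv2.COLOR_BGR2GRAY),(110,80),interpolation=cv2.INTER_AREA)
print("rows 220..234, cols 240 243 246 249 252 256")
for c in (240,243,246,249,252,256):
    print(c,"now",g[220:234,c],"j",j[30:44,c-190],"i",i[30:44,c-190])
for th in (0,.05,.1,.15): print(th,[proj(d,st(x*np.cos(th),y,65+x*np.sin(th)+5)).round(1) for x,y in ((75,0),(60,0),(40,0))])
E
```

```text
rows 220..234, cols 240 243 246 249 252 256
240 now [ 36 141 186 158 150 151 132 105 154 126  69  91  89  93] j [191 181 167 140 155 142  91 137 151 123  81  90  92  91] i [182 152 148 113  95 156 160 158 149 122  83  91  91  91]
243 now [183 142 138  63  96 159 139 125 151 141  63  73  75  70] j [177 146 131  84 145 145  99 122 149 138  68  71  75  74] i [176 140 152 137  79  59  80 132 153 139  67  72  76  74]
246 now [176 140 140  76  75 161 148 113 150 141  54  73  78  77] j [175 142 129  90 132 151 112 108 149 137  59  69  75  75] i [173 140 143 150 114  63  75 116 150 136  63  72  75  74]
249 now [176 161 138  84  79 165 147 112 152 144  53  76  75  73] j [177 161 135  93 108 152 129 109 150 140  61  69  74  76] i [175 156 137 153 138  80  68 110 152 142  63  70  74  75]
252 now [175 158 139  88  69 134 149 114 151 149  57  73  73  72] j [176 156 135  93  91 152 140 108 148 142  63  69  75  73] i [177 152 135 139 150 114  68 101 153 141  63  71  74  74]
256 now [185 151 141  96  72 131 152 122 147 153  59  75  74  73] j [182 151 137  96  86 152 144 112 147 144  65  72  74  73] i [183 152 133 108 145 143  93  93 153 148  66  70  73  73]
0 [array([240.4, 225.5]), array([245.8, 225.6]), array([252.9, 225.7])]
0.05 [array([240.4, 224.4]), array([245.8, 224.8]), array([252.9, 225.2])]
0.1 [array([240.5, 223.4]), array([245.8, 223.9]), array([252.9, 224.6])]
0.15 [array([240.6, 222.4]), array([245.9, 223.1]), array([253. , 224.1])]
```

The rod rows now run almost level (225 to 226 across columns 243 to 256), with perhaps 0.02 to 0.03 rad left. I'll press the last millimetres.

Emit:
{"method": "move_arm", "body": {"rows": "0.003 0 0.005 0 0 0 1; 0.004 0 0.006 0 0 0 1; 0.004 0 0.006 0 0 0 1; 0.004 0 0.006 0 0 0 1"}}

```text
clock: 28.65
eef_pos: [689.8, -34.9, 47.5]
tool_rot: [3.137, 0.633, -3.081]
force: [4.5, -3.9, 3.5]
width: 35.2
gripper_force: 59.5
```

Emit:
{"method": "move_arm", "body": {"rows": "0.003 0 0.005 0 0 0 1; 0.004 0 0.006 0 0 0 1; 0.004 0 0.006 0 0 0 1; 0.004 0 0.006 0 0 0 1"}}

```text
clock: 28.98
eef_pos: [689.5, -34.9, 45.1]
tool_rot: [3.137, 0.633, -3.081]
force: [4.6, -3.3, 2.3]
width: 35.0
gripper_force: 59.5
```

```bash
cat > rod.py <<'E'
from lv import *
g=sum(cv2.cvtColor(get_image("scene")["img"],cv2.COLOR_RGB2GRAY).astype(float) for _ in range(3))/3
for c in (241,243,246,249,252,256): print(c,g[220:231,c].round().astype(int))
E
python3 rod.py
```

```text
241 [ 25  71 103  63  86 129 154 147 151 141  60]
243 [197 149 142  67  73 128 154 140 147 144  57]
246 [175 141 140  77  72 116 155 135 148 142  54]
249 [178 159 138  90  68 114 156 134 147 144  51]
252 [176 156 140  93  66 107 157 131 147 147  54]
256 [184 153 139 102  63  96 158 132 148 150  56]
```

The rod looks shut to within about 0.02 rad. To be certain I'll release, withdraw, close the fingers and press down on top of the bar with the tips until the stop is felt.

Emit:
{"method": "move_arm", "body": {"rows": "0 0 0 0 0 0 0.2; 0 0 0 0 0 0 0; 0 0 0 0 0 0 -0.2; 0 0 0 0 0 0 -0.4; 0 0 0 0 0 0 -0.4; 0 0 0 0 0 0 -0.4; 0 0 -0.05 0 0 0 -0.4; 0 0 -0.1 0 0 0 -0.4; 0 0 -0.15 0 0 0 -0.4; 0 0 -0.2 0 0 0 -0.4; 0 0 -0.25 0 0 0 -0.4; 0 0 -0.25 0 0 0 -0.4"}}

```text
clock: 30.13
eef_pos: [642.4, -36.3, 106.7]
tool_rot: [3.136, 0.63, -3.077]
force: [-0.2, 0.5, -0.1]
width: 59.6
gripper_force: 0.0
```

```bash
python3 rod.py; python3 - <<'E'
from lv import *
go(np.array([676,-36,112]),T(36),4,1); go(np.array([676,-36,92]),T(36),4,1)
E
```

```text
241 [ 24  96 136  63  88 130 155 147 149 140  60]
243 [ 11  70 149  70  75 138 153 139 148 144  60]
246 [  6  51 111  85  73 115 155 136 147 143  51]
249 [194 163 139  91  69 114 158 135 146 146  56]
252 [178 155 139  92  69 107 158 129 148 148  55]
256 [184 151 140 100  65  95 156 136 148 151  56]
clock 30.28 tcp [643.8 -37.  104.7] w 59.8 gf 0.0 f [-0.1 -1.1 -0.8] q [ 0.6   0.9  -0.85  2.2   2.3   0.64 -0.4 ]
turn 0.3 dist 33.0 dqmax/row 0.028 simerr 0.0 end [ 0.56  0.89 -0.8   2.1   2.23  0.58 -0.34]
-0.025 -0.001 0.011 0 0 -0.001 1; -0.051 -0.002 0.022 0.001 0 -0.001 1; -0.076 -0.003 0.033 0.001 0.001 -0.002 1; -0.101 -0.004 0.043 0.002 0.001 -0.003 1; 
clock 30.28 tcp [643.8 -37.  104.7] w 59.8 gf 0.0 f [-0.1 -1.1 -0.8] q [ 0.6   0.9  -0.85  2.2   2.3   0.64 -0.4 ]
turn 0.3 dist 35.0 dqmax/row 0.027 simerr 0.0 end [ 0.56  0.94 -0.81  2.11  2.28  0.62 -0.36]
-0.015 -0.001 0.024 0 0 -0.001 1; -0.031 -0.002 0.049 0.001 0 -0.001 1; -0.046 -0.003 0.073 0.001 0.001 -0.002 1; -0.062 -0.004 0.097 0.002 0.001 -0.003 1;
```

Emit:
{"method": "move_arm", "body": {"rows": "0 0 -0.02 0 0 0 0; 0 0 -0.02 0 0 0 0.5; 0 0 -0.02 0 0 0 1; 0 0 -0.02 0 0 0 1; -0.03 0 -0.01 0 0 0 1; -0.06 0 0 0 0 0 1; -0.09 0 0.01 0 0 0 1; -0.1 0 0.03 0 0 0 1; -0.1 0 0.043 0 0 0 1; -0.1 0 0.043 0 0 0 1"}}

```text
clock: 31.12
eef_pos: [675.7, -34.8, 111.6]
tool_rot: [3.135, 0.629, -3.08]
force: [-0.2, 0.1, -0.5]
width: -0.1
gripper_force: 0.0
```

Emit:
{"method": "move_arm", "body": {"rows": "0.01 0 0.013 0 0 0 1; 0.02 0 0.027 0 0 0 1; 0.03 0 0.041 0 0 0 1; 0.04 0 0.054 0 0 0 1; 0.04 0 0.054 0 0 0 1"}}

```text
clock: 31.53
eef_pos: [674.0, -34.9, 90.1]
tool_rot: [3.134, 0.627, -3.08]
force: [0.1, -0.3, -0.7]
width: 0.0
gripper_force: 0.0
```

Emit:
{"method": "move_arm", "body": {"rows": "0.003 0 0.004 0 0 0 1; 0.006 0 0.008 0 0 0 1; 0.009 0 0.012 0 0 0 1; 0.009 0 0.012 0 0 0 1"}}

```text
clock: 31.87
eef_pos: [675.0, -34.7, 87.5]
tool_rot: [3.135, 0.629, -3.079]
force: [-1.0, -0.4, 0.0]
width: -0.2
gripper_force: 0.0
```

Emit:
{"method": "move_arm", "body": {"rows": "0.003 0 0.004 0 0 0 1; 0.006 0 0.008 0 0 0 1; 0.006 0 0.008 0 0 0 1; 0.006 0 0.008 0 0 0 1"}}

```text
clock: 32.2
eef_pos: [675.2, -34.6, 86.7]
tool_rot: [3.137, 0.632, -3.077]
force: [-8.5, -2.6, 14.5]
width: 0.2
gripper_force: 8.8
```

There is 14 N of resistance at the height predicted for the shut bar's top (86.3 predicted, 86.7 measured), so the lever is at its stop. I'll withdraw.

Emit:
{"method": "move_arm", "body": {"rows": "0 0 -0.03 0 0 0 1; 0 0 -0.08 0 0 0 1; 0 0 -0.15 0 0 0 1; 0 0 -0.22 0 0 0 1; 0 0 -0.3 0 0 0 1; 0 0 -0.38 0 0 0 1; 0 0 -0.38 0 0 0 1; 0 0 -0.38 0 0 0 1; 0 0 -0.38 0 0 0 1"}}

```text
clock: 32.95
eef_pos: [608.4, -40.0, 176.6]
tool_rot: [3.136, 0.63, -3.08]
force: [0.7, -0.0, 0.2]
width: -0.2
gripper_force: 0.0
```

```bash
python3 rod.py; python3 - <<'E'
from lv import *
d=get_image("scene");t=get_image("top");s=read_state();print(s["eef_pos"],s["force"],np.abs(s["qd"]).max())
# dark cross-bar blob near its shut place
for n,c in (("scene",d),("top",t)):
    u,v=proj(c,st(130,0,65)); g=cv2.cvtColor(c["img"],cv2.COLOR_RGB2GRAY); x0,y0=int(u)-12,int(v)-12
    m=(g[y0:y0+24,x0:x0+24]<45).astype(np.uint8); k=cv2.connectedComponentsWithStats(m)
    print(n,"expected",(round(u,1),round(v,1)),[(k[3][i]+[x0,y0]).round(1).tolist()+[int(k[2][i][4])] for i in range(1,k[0]) if k[2][i][4]>8])
# adaptor in tray: light pixels within the tray in the top view
g=cv2.cvtColor(t["img"],cv2.COLOR_RGB2GRAY)[184:240,126:166]; ys,xs=np.where(g>135); print("adaptor",len(xs),onz(t,xs.mean()+126,ys.mean()+184,32))
E
```

```text
241 [178 144 136  52  84 129 153 150 150 140  62]
243 [180 142 139  66  72 115 158 142 147 144  59]
246 [177 141 138  77  71 114 156 140 147 141  52]
249 [179 158 137  91  69 107 158 137 146 144  54]
252 [178 156 139  95  68  98 158 132 147 147  54]
256 [185 152 141  99  64  96 156 135 150 152  55]
[608.05 -39.44 175.75] [-0.18  0.43 -0.04] 0.003482700338913033
scene expected (np.float64(220.9), np.float64(226.5)) [[220.2, 226.4, 67]]
top expected (np.float64(291.3), np.float64(137.1)) [[291.6, 137.1, 42]]
adaptor 113 [490.47 369.47  32.  ]
```

```bash
python3 -c "
from cell import *
print(finish_job())"
```

```text
the job is handed in; nothing more can be done
None
```

The adaptor lies released in the tray and the lever is shut against its stop, with the robot withdrawn; I handed the job in at about 33 s of the 72 s limit, and the hand-in returned no verdict.

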